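# Gauge a bronze casting against the flip stop

### The arm

A 6-joint arm with a two-finger parallel gripper is mounted at the origin on the work surface. World frame = base frame: x ahead of the robot, y to its left, z up, the work surface at z = 0. Lengths are in m, angles in rad, forces in N, time in s.
With the tool pointing down it reaches from about 0.275 to 0.825 m from the base axis. Payload 5.2 kg.
Tool frame: the origin (TCP) lies on the centre line of the jaws, within the pads' length; the fingertips stand 25 mm ahead of it and the grasp point (between the pads) lies 6 mm ahead of it (tips_ahead is the distance from the TCP to the fingertips, in m); z points along the fingers, y is the line along which they close (so a half turn about z gives the same grasp; the last joint's range is limited). The gripper opens to 93 mm and grips with 3 to 60 N. Pads are 15 mm wide; open, the fingers measure 128 mm over their backs; the gripper's body (75 mm by 188 mm) begins 65 mm behind the grasp point.
Start: joints at [0.992, 0.259, 1.535, -0, 1.348, -0.203], TCP at [0.202, 0.512, 0.219] pointing down, gripper open.
Joint ranges: [-3.14, 3.14], [-0.91, 2.08], [0.19, 2.58], [-1.22, 4.36], [0.22, 2.71], [-3.12, 3.12]. Speed limits (rad/s): [2.57, 2.57, 3.14, 3.14, 3.14, 3.14].

### API

Orientations are given as a unit quaternion [w, x, y, z].
In Python, from workcell import * gives the robot as it stands.
- The arm moves only by the tool servo_tool, never from a script. Its argument "increments" is a list of rows, each an object with "slide": the shift along the tool's x, y, z as a fraction of full scale, a list of three; "rot": the turn, a rotation vector about the tool's x, y, z as a fraction of full scale, a list of three. A call has exactly 8 rows; each row is the pose to reach, as a shift and turn from the pose commanded when the call began, along the tool's axes at that moment, turning the shorter way round; what a row does not reach only later rows make up. Full scale, the value 1, is 0.3 m for a shift and pi rad for a turn. A row lasts 1/10 s, in which the tool goes at most 50 mm and 8.59 degrees, less where a joint would pass 70% of its speed; a pose out of reach is approached as far as the arm can. A call with a number of a shift or a turn outside -1 to 1 is refused whole. A call with a gripper value outside its range is refused whole. "hand" is the closure, from 0 (fully open) to 1 (shut), set as the call begins (left out, the last holds). The fingers move at their own pace and stop on an object; the grip force is fixed at half the most. Time passes only in rows, so rows that repeat a pose let the fingers close, or fill a call up. It gives the time, the measured TCP pose, the force, the opening and the grip force at its end, in the units of the state.
- get_obs(): the state, without advancing time (a new reading comes with each control period).
- snapshot(name): name is "scene" or "top" or "wrist"; returns a dict with "image" (480x640x3 uint8, blue, green, red), "intrinsics" (3x3 intrinsics, pixels), "rvec" (rotation vector, rad) and "tvec" (3), from world to camera coordinates, as OpenCV has them; the wrist camera has in their place "T_tool_cam" (4x4, takes a point from camera to tool coordinates, whose origin is the TCP and whose axes are the flange's). Camera axes: x right, y down, z forward; pixel columns grow to the right and rows downward; lengths in m; the calibration is good to about 2 mm. A picture is of the moment at which its call begins: read the wrist's pose just before it. There is no depth.
- job_done(): hands the job in; it is judged then, once.
The state is a dict: "time": time; "joint_pos": joint angles; "dq": joint speeds; "joint_efforts": joint torques, N m; "tool_pos": TCP position; "orientation": TCP orientation; "wrist_force": force on the tool from outside, world axes, zero at the start; "wrist_torque": the same for the moment, N m; "grip_width": finger opening in m; "grasp_force": force on a finger pad.
Only numpy, scipy, OpenCV 4.12 (cv2) and the standard library are available. Lean on these libraries where they do the work, as an engineer would, in place of code of your own. Each camera call takes 0.05 s, during which the arm holds its last target. There are 200 camera calls.

### The job

Flip the red stop down until it rests fully home on the fence. Bring the bronze casting flush against the fence and slide it along until its end presses gently against the brass screw of the stop, and keep it pressed for a moment. Then let go and flip the stop up to about upright, leaving the casting lying on the bed exactly where it was gauged, and do not disturb the other things on the bench.

Things in the scene. Friction and masses are not known exactly. Their poses are not given: they have to be found in the camera images.
- fixture: Fixed fixture: green bed plate 170 (x) x 460 (y) x 15 mm high; on it an aluminium fence along the whole y length, 20 mm high above the bed, at local x = 20 to 44 mm; its front face (x = +20) looks to local -x, towards the robot. Origin: centre of the underside, on the bench. A casting flush with the fence has its origin at local x = +6 mm. The casting lies to the +y side of the stop.
- carriage: Steel carriage of the flip stop, immovable on the fence, 40 mm long along y, 40 mm high over the bed. Axes as the fixture's; origin on the bed's top, on the fixture's x = 0 line, at the middle of the red leaf's width. It carries the leaf. The casting must never press on it or the leaf with more than 13 N.
- leaf (a joint): Hinge of the red leaf, rad: 0 = down, fully home on the fence (hard limit); 1.57 = upright; hard limit 1.85. Axis along the fence. Stiff friction hinge, stays where left: 0.18 N m, so 2 to 4 N at the lift bar moves it. Counts as down below 0.04, as up above 1.35. Starts up.
- leaf_hinge (a point): Point on the leaf's hinge axis, mid-width, 32 mm above the bed's top (47 mm above the bench), at fixture x = +32 mm. Turns with the leaf.
- lift_bar (a point): Grip point on the black round lift bar (12 mm diameter, parallel to the fence) at the leaf's free end: 75 mm from the hinge axis, 37 mm to -y of the leaf's middle; the bar is free from 9 to 57 mm there. Pinch it from above, across the fence. Leaf down: it is level with the hinge, on the robot's side; leaf upright: 75 mm straight above the hinge.
- screw_seat (a point): Where the brass gauging screw (10 mm diameter) leaves the red block of the leaf: centre of the hole in the block's +y face, 9 mm from the leaf's middle. The screw points to local +y; its flat tip stands 4 to 20 mm out of the block, set differently each time and not measured. Leaf down: 10 mm above the bed, 14 mm in front of the fence, facing the casting's end. Same y with the leaf up.
- casting: Loose hollow bronze bar, 28 (x) x 140 (y) x 20 mm high, about 0.4 kg, with an upright round stub 18 mm in diameter and 45 mm tall in the middle of its top. Origin: centre of its underside; y axis along its length. Starts on the bed, askew and clear of the fence, its end 20 to 90 mm from the screw tip along the fence.
- casting_end (a point): Centre of the casting's -y end face, 70 mm from the middle, 10 mm above its underside: the face to be gauged.
- stub_top (a point): Centre of the top of the stub, 65 mm above the casting's underside.
- offcut: Loose bronze offcut 22 x 50 x 16 mm on the bed behind the fence. Leave alone.
- hammer: Loose hammer lying left of the fixture. Leave alone.
- wrench: Loose wrench lying right of the fixture. Leave alone.
- file: Loose file with wooden handle, left of the fixture. Leave alone.
- die_grinder: Loose grey die grinder, 270 mm long, right of the fixture. Leave alone.
- rivet_cup: Loose steel cup, 80 mm wide, 70 mm high, beyond the fixture on the right. Leave alone.
- paste_tin: Loose yellow tin, 70 mm wide, 60 mm high, beyond the fixture on the left. Leave alone.
Things that resemble listed ones, but are neither listed nor needed, are in the scene too. Several things have the shape of the casting; the one meant has the colours described above.

How it is judged:
By the outcome, as a careful person would: the job done as asked, in the order asked, and still so for the second after the job is handed in, with the robot touching nothing.
It also fails if it takes over 72 s, if anything falls off the work surface, if the arm or the gripper's body presses on something with over 40 N, if the wrist force passes 120 N, or if a joint passes its speed limit or range.

## Working session

There is one attempt and no reset: what is moved stays moved. The work goes in short steps, Python scripts to look and compute and a tool call to move; the robot and the scene stay as the last step left them, time stands still between calls to the robot, and variables do not carry over. Pictures are saved under pics/ and viewed, at most 10 in all, crops included, and the job is handed in when it is done.

Besides the shell and the picture viewer there is one more tool, called after ">>>" in YAML: its name, and indented under it one key for each argument. servo_tool: Moves the arm, as the interface text tells. Shift numbers are shares of 0.3 m and turn numbers shares of pi rad, none past 1 either way. Its arguments: {"type":"object","properties":{"increments":{"type":"array"},"hand":{"type":"number"}},"required":["increments"]}

```bash
mkdir -p pics; ls
python3 - <<'E'
from workcell import *
import cv2,pickle
o=get_obs();print({k:o[k] for k in('time','tool_pos','orientation','grip_width','wrist_force')})
for n in('scene','top','wrist'):
    s=snapshot(n);cv2.imwrite(f'pics/{n}0.png',s['image']);pickle.dump((o,s),open(f'pics/{n}0.pkl','wb'))
    print(n,s['intrinsics'],s.get('rvec'),s.get('tvec'),s.get('T_tool_cam'))
E
```

```text
pics
{'time': 0.0, 'tool_pos': array([0.20154773, 0.5111793 , 0.21856449]), 'orientation': array([-3.21135037e-04,  1.86794083e-01,  9.82398716e-01, -7.94000146e-04]), 'grip_width': 0.09321624488639696, 'wrist_force': array([ 0.58908532, -0.24943782, -0.0132539 ])}
scene [[473.9257293    0.         313.76036308]
 [  0.         473.9257293  243.96420493]
 [  0.           0.           1.        ]] [ 1.53842828  2.14346722 -0.79141607] [ 0.16332983 -0.32409361  1.47802415] None
top [[588.36623288   0.         320.82277437]
 [  0.         588.36623288 235.0419513 ]
 [  0.           0.           1.        ]] [ 2.17275045 -2.1796792   0.11455624] [0.00343389 0.51280511 1.32207728] None
wrist [[385.20660588   0.         319.71526664]
 [  0.         385.20660588 239.88376855]
 [  0.           0.           1.        ]] None None [[ 2.94548717e-04 -9.54830431e-01 -2.97151075e-01  8.28444237e-02]
 [ 9.99999957e-01  2.78856684e-04  9.51968869e-05 -5.75479898e-04]
 [-8.03432132e-06 -2.97151090e-01  9.54830472e-01 -1.65637818e-01]
 [ 0.00000000e+00  0.00000000e+00  0.00000000e+00  1.00000000e+00]]
```

View pics/top0.png

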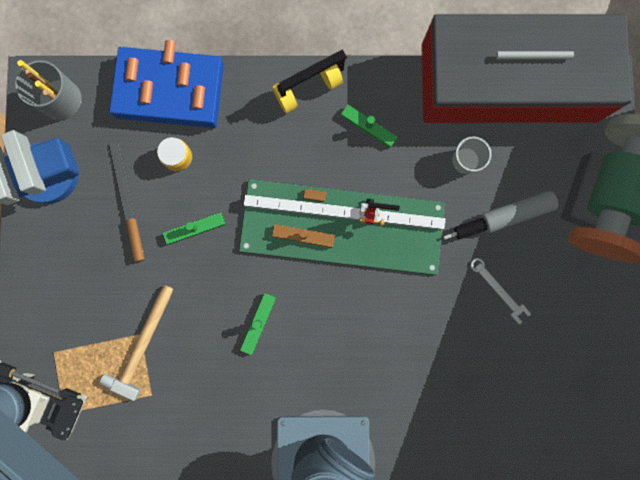

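View pics/scene0.png

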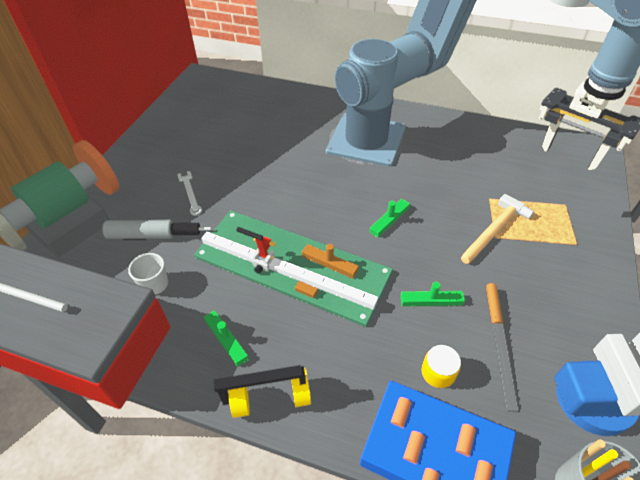

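Top view: the fixture is around (343,227) with the leaf upright near (370,213), lift bar towards (-y) at (390,207), and the bronze casting at (304,237). The scene view agrees; the green copies are decoys.

```bash
cat > h.py <<'E'
import numpy as np,cv2,pickle
from scipy.spatial.transform import Rotation as R
def Rq(q): return R.from_quat(np.r_[q[1:],q[0]])
def cam(o,s):
    "K, camera->world rotation, camera centre"
    if s.get('rvec') is not None:
        A=cv2.Rodrigues(np.array(s['rvec'],float))[0]; return s['intrinsics'],A.T,-A.T@np.ravel(s['tvec'])
    T=np.array(s['T_tool_cam']);Q=Rq(o['orientation']).as_matrix()
    return s['intrinsics'],Q@T[:3,:3],Q@T[:3,3]+o['tool_pos']
def ray(c,uv):
    K,A,p=c; d=A@np.linalg.solve(K,np.r_[uv,1.]); return p,d/np.linalg.norm(d)
def onz(c,uv,z):
    p,d=ray(c,uv); return p+d*(z-p[2])/d[2]
def tri(rays):
    M=0;b=0
    for p,d in rays:
        P=np.eye(3)-np.outer(d,d);M=M+P;b=b+P@p
    x=np.linalg.solve(M,b);return x,[np.linalg.norm((np.eye(3)-np.outer(d,d))@(x-p)) for p,d in rays]
def proj(c,X):
    K,A,p=c;y=K@(A.T@(np.asarray(X)-p));return y[:2]/y[2]
def inc(o,pos,Rt):
    "increment (fraction) from pose of o to target"
    Q=Rq(o['orientation']);return np.round(Q.inv().apply(np.array(pos)-o['tool_pos'])/.3,4),np.round((Q.inv()*Rt).as_rotvec()/np.pi,4)
def biggest(m):
    cs=cv2.findContours(m,cv2.RETR_EXTERNAL,cv2.CHAIN_APPROX_NONE)[0];return max(cs,key=cv2.contourArea)
def hsv(s): return cv2.cvtColor(s['image'],cv2.COLOR_BGR2HSV)
def fr(x0,yaw): 
    c,s_=np.cos(yaw),np.sin(yaw);return np.array(x0),np.array([[c,-s_],[s_,c]])
E
python3 - <<'E'
from h import *
for n in('top','scene'):
    o,s=pickle.load(open(f'pics/{n}0.pkl','rb'));c=cam(o,s);H=hsv(s)
    for uv in ((343,227),(258,330),(304,237) if n=='top' else(330,258)): print(H[uv[1],uv[0]])
    m=cv2.inRange(H,(55,60,40),(85,255,140));m=cv2.morphologyEx(m,cv2.MORPH_CLOSE,np.ones((21,21)))
    k=biggest(m);r=cv2.minAreaRect(k);b=cv2.boxPoints(r)
    if n=='scene': b=cv2.approxPolyDP(k,12,True)[:,0]
    print(n,b,np.array([onz(c,q,.015) for q in b]).round(4),sep='\n')
    m=cv2.inRange(H,(5,120,60),(18,255,255))
    for k in cv2.findContours(m,cv2.RETR_EXTERNAL,cv2.CHAIN_APPROX_NONE)[0]:
        if cv2.contourArea(k)>60:
            r=cv2.minAreaRect(k);print(r,onz(c,r[0],.035).round(3))
E
```

```text
[ 75 101  78]
[ 66 150 182]
[ 14 141 119]
top
[[161.69498 243.51198]
 [170.06332 169.69139]
 [445.87924 200.95796]
 [437.5109  274.77856]]
[[ 0.4952  0.3673  0.015 ]
 [ 0.6674  0.3517  0.015 ]
 [ 0.5925 -0.2891  0.015 ]
 [ 0.4214 -0.2657  0.015 ]]
((605.1414794921875, 243.7547149658203), (74.58677673339844, 24.99962043762207), 15.945395469665527) [ 0.49  -0.646  0.035]
((303.09197998046875, 235.24398803710938), (61.08938217163086, 12.790310859680176), 10.30484676361084) [0.511 0.042 0.035]
((134.69268798828125, 239.5658416748047), (42.1851921081543, 9.77802562713623), 77.90524291992188) [0.503 0.423 0.035]
((314.3799743652344, 194.83999633789062), (21.07178497314453, 9.192388534545898), 8.130102157592773) [0.604 0.016 0.035]
((198.21340942382812, 96.57927703857422), (9.165818214416504, 21.42371940612793), 6.34019136428833) [0.835 0.285 0.035]
((146.0487823486328, 91.56098175048828), (9.276249885559082, 21.42371940612793), 6.340190887451172) [0.847 0.406 0.035]
((183.42308044433594, 73.61538696289062), (9.178569793701172, 21.458009719848633), 7.125016689300537) [0.89  0.32  0.035]
((1
[... 2388 characters left out ...]
6464920043945), 8.13010311126709) [-0.558 -0.659  0.035]
((218.99998474121094, 16.5), (25.08943748474121, 6.766545295715332), 8.746161460876465) [-0.558 -0.778  0.035]
((195.0, 13.0), (18.950462341308594, 6.505383014678955), 8.13010311126709) [-0.557 -0.889  0.035]
((231.02999877929688, 8.290000915527344), (25.03158187866211, 6.788225173950195), 8.130102157592773) [-0.642 -0.763  0.035]
((243.22999572753906, 0.8900036811828613), (24.465898513793945, 4.808326244354248), 8.130102157592773) [-0.722 -0.743  0.035]
((204.01998901367188, 4.360001564025879), (25.03158187866211, 6.646804332733154), 8.130102157592773) [-0.642 -0.891  0.035]
((59.0, 103.5), (207.0, 118.0), 90.0) [ 0.169 -1.007  0.035]
```

Run:
```python
from h import *;from workcell import *
o=get_obs()
# tool orientation: x->-fx, y->fy, z down, fixture yaw -6.8deg
Rt=R.from_euler('z',-6.8,degrees=True)*R.from_matrix(np.diag([-1,1,-1.]))
for p in([.345,.24,.24],[.49,-.04,.255]): print(inc(o,p,Rt))
```

```text
(array([-0.7764, -0.6659, -0.0703]), array([-0.0004, -0.0001, -0.0818]))
(array([-1.5686, -1.3568, -0.1195]), array([-0.0004, -0.0001, -0.0818]))
```

>>> servo_tool:
  increments:
    - {"slide":[-0.78,-0.67,-0.06],"rot":[0,0,-0.082]}
    - {"slide":[-0.78,-0.67,-0.06],"rot":[0,0,-0.082]}
    - {"slide":[-0.78,-0.67,-0.06],"rot":[0,0,-0.082]}
    - {"slide":[-0.78,-0.67,-0.06],"rot":[0,0,-0.082]}
    - {"slide":[-0.78,-0.67,-0.06],"rot":[0,0,-0.082]}
    - {"slide":[-0.78,-0.67,-0.06],"rot":[0,0,-0.082]}
    - {"slide":[-0.78,-0.67,-0.06],"rot":[0,0,-0.082]}
    - {"slide":[-0.78,-0.67,-0.06],"rot":[0,0,-0.082]}

```text
time: 0.95
tool_pos: [0.3465, 0.2376, 0.2374]
orientation: [0.0, 0.061, 0.998, 0.0]
wrist_force: [-0.8, 0.6, -0.3]
grip_width: 0.0935
grasp_force: 0.0
```

Run:
```python
from h import *;from workcell import *
o=get_obs()
Rt=R.from_euler('z',-6.8,degrees=True)*R.from_matrix(np.diag([-1,1,-1.]))
print(o['time'],o['tool_pos'],o['wrist_force'])
for p in([.49,-.0,.255],[.49,-.09,.255],): print(inc(o,p,Rt))
```

```text
0.95 [0.34649858 0.23755204 0.23738003] [-0.83836326  0.5571719  -0.2648896 ]
(array([-0.5715, -0.7274, -0.0589]), array([ 0.0001,  0.    , -0.0012]))
(array([-0.6082, -1.0252, -0.059 ]), array([ 0.0001,  0.    , -0.0012]))
```

>>> servo_tool:
  increments:
    - {"slide":[-0.57,-0.7,-0.06],"rot":[0,0,0]}
    - {"slide":[-0.57,-0.7,-0.06],"rot":[0,0,0]}
    - {"slide":[-0.57,-0.7,-0.06],"rot":[0,0,0]}
    - {"slide":[-0.57,-0.7,-0.06],"rot":[0,0,0]}
    - {"slide":[-0.57,-0.7,-0.06],"rot":[0,0,0]}
    - {"slide":[-0.57,-0.7,-0.06],"rot":[0,0,0]}
    - {"slide":[-0.57,-0.7,-0.06],"rot":[0,0,0]}
    - {"slide":[-0.57,-0.7,-0.06],"rot":[0,0,0]}

```text
time: 1.75
tool_pos: [0.4904, 0.0119, 0.2547]
orientation: [-0.001, 0.059, 0.998, 0.001]
wrist_force: [0.7, 0.2, 0.5]
grip_width: 0.0929
grasp_force: 0.0
```

```bash
cat > sn.py <<'E'
import sys
from h import *;from workcell import *
o=get_obs();s=snapshot('wrist');pickle.dump((o,s),open(f'pics/{sys.argv[1]}.pkl','wb'));cv2.imwrite(f'pics/{sys.argv[1]}.png',s['image'])
print(o['time'],o['tool_pos'],o['orientation'])
E
python3 sn.py w1
```

```text
1.75 [0.49035064 0.01193074 0.2546541 ] [-9.18606354e-04  5.86624275e-02  9.98277231e-01  6.67216246e-04]
```

>>> servo_tool:
  increments:
    - {"slide":[0,-0.33,0],"rot":[0,0,0]}
    - {"slide":[0,-0.33,0],"rot":[0,0,0]}
    - {"slide":[0,-0.33,0],"rot":[0,0,0]}
    - {"slide":[0,-0.33,0],"rot":[0,0,0]}
    - {"slide":[0,-0.33,0],"rot":[0,0,0]}
    - {"slide":[0,-0.33,0],"rot":[0,0,0]}
    - {"slide":[0,-0.33,0],"rot":[0,0,0]}
    - {"slide":[0,-0.33,0],"rot":[0,0,0]}

```text
time: 2.6
tool_pos: [0.4792, -0.0873, 0.2554]
orientation: [0.0, 0.058, 0.998, 0.0]
wrist_force: [0.2, 0.9, -0.1]
grip_width: 0.0928
grasp_force: 0.0
```

```bash
python3 sn.py w2
```

```text
2.6 [ 0.47918649 -0.08725641  0.25539304] [2.27341724e-05 5.82538626e-02 9.98301801e-01 3.37605498e-05]
```

View pics/w1.png

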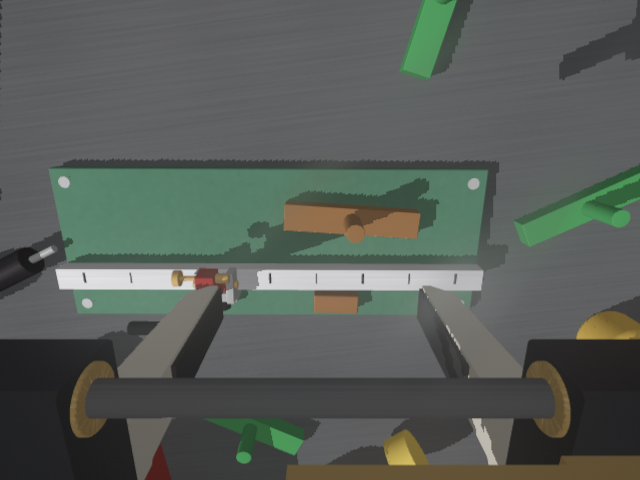

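View pics/w2.png

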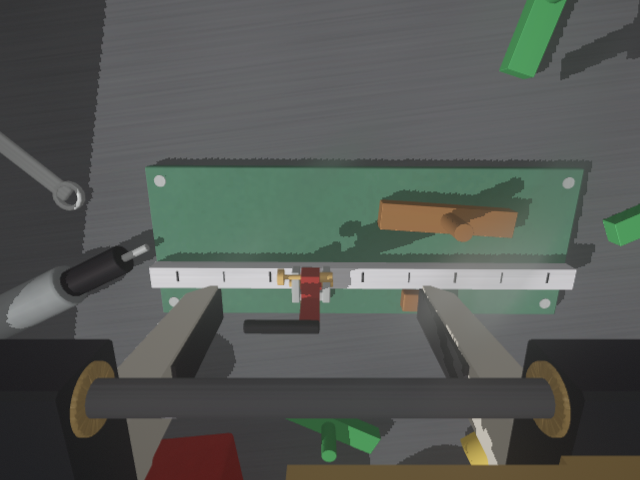

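w1/w2: bed with white corner discs (w2: 160,181; 568,183; 174,302; 545,303), casting (w2: 380–515, 218; stub 455,228), upright leaf at (310,290) with screw running (281–332, 278), and lift bar (245–319, 326).

```bash
cat > m.py <<'E'
from h import *
def disc(s,uv,r=9):
    g=cv2.cvtColor(s['image'],cv2.COLOR_BGR2GRAY).astype(float);u,v=uv
    p=g[v-r:v+r+1,u-r:u+r+1];w=np.clip(p-140,0,None);yy,xx=np.mgrid[v-r:v+r+1,u-r:u+r+1]
    return np.array([(w*xx).sum(),(w*yy).sum()])/w.sum()
if __name__=='__main__':
    D={n:pickle.load(open(f'pics/{n}.pkl','rb')) for n in('w1','w2')}
    C={n:cam(*D[n]) for n in D}
    pts={'fr':[(64,182),(160,181)],'fl':[(474,184),(568,183)],'br':[(87,303),(174,302)]}
    P={}
    for k,(a,b) in pts.items():
        a,b=disc(D['w1'][1],a),disc(D['w2'][1],b)
        x,e=tri([ray(C['w1'],a),ray(C['w2'],b)]);P[k]=x;print(k,a.round(1),b.round(1),x.round(4),np.round(e,4), onz(C['w1'],a,.015).round(4),onz(C['w2'],b,.015).round(4))
    bl=onz(C['w2'],disc(D['w2'][1],(545,303)),.015)
    z=.015;Q={k:(onz(C['w1'],disc(D['w1'][1],a),z)+onz(C['w2'],disc(D['w2'][1],b),z))/2 for k,(a,b) in pts.items()};Q['bl']=onz(C['w2'],disc(D['w2'][1],(545,303)),z)
    print(bl,'yaws',[np.degrees(np.arctan2(-(Q[i]-Q[j])[0],(Q[i]-Q[j])[1])) for i,j in(('fl','fr'),('bl','br'))],'dims',np.linalg.norm(Q['fl']-Q['fr']),np.linalg.norm(Q['br']-Q['fr']))
    cen=sum(Q.values())/4;print('centre',cen)
    for n in D:
        H=hsv(D[n][1]);m=cv2.inRange(H,(3,120,50),(17,255,255));m[:195]=0;m[260:]=0;m[:,:270]=0
        k=biggest(m);r=cv2.minAreaRect(k);print(n,'casting',r,'box',cv2.boxPoints(r).round(1).tolist())
        m=cv2.inRange(H,(0,150,60),(3,255,255))|cv2.inRange(H,(172,150,60),(180,255,255));m[:255]=0;m[340:]=0
        k=biggest(m);print('red',cv2.boundingRect(k))
        m=cv2.inRange(H,(10,90,60),(30,255,255))[262:295]; ys,xs=np.nonzero(m[:,150:345]);print('brass cols',sorted(set(xs+150)))
        d=cv2.inRange(H,(0,0,0),(180,90,60))[315:338,200:330]
        if n=='w2':
            for row in range(0,23,2):
                q=np.nonzero(d[row])[0];print(row+315,q.min()+200 if len(q) else None,q.max()+200 if len(q) else None,len(q))
    v=cv2.resize(D['w2'][1]['image'][185:345,230:530],None,fx=2.6,fy=2.6,interpolation=cv2.INTER_CUBIC);cv2.imwrite('pics/c2.png',v)
E
python3 m.py
```

```text
fr [ 63.5 181.8] [159.2 180.5] [ 0.4374 -0.2527  0.0162] [0. 0.] [ 0.4375 -0.2535  0.015 ] [ 0.4375 -0.2532  0.015 ]
fl [473.3 183.4] [568.4 182.5] [0.4894 0.1742 0.0164] [0. 0.] [0.4897 0.1747 0.015 ] [0.4897 0.175  0.015 ]
br [ 86.7 302.9] [173.1 301.1] [ 0.5769 -0.2711  0.0143] [0.0003 0.0003] [ 0.5769 -0.2706  0.015 ] [ 0.5763 -0.2706  0.015 ]
[0.62913404 0.15802305 0.015     ] yaws [np.float64(-6.942335457889616), np.float64(-6.983736476361459)] dims 0.43139476228388496 0.14015720010584795
centre [ 0.53324232 -0.04778604  0.015     ]
w1 casting ((355.25274658203125, 224.65896606445312), (126.1717758178711, 32.91144561767578), 3.8654611110687256) box [[291.20001220703125, 236.8000030517578], [293.3999938964844, 204.0], [419.29998779296875, 212.5], [417.1000061035156, 245.3000030517578]]Traceback (most recent call last):
  File "m.py", line 22, in <module>
    k=biggest(m);print('red',cv2.boundingRect(k))
  File "h.py", line 25, in biggest
    cs=cv2.findContours(m,cv2.RETR_EXTERNAL,cv2.CHAIN_APPROX_NONE)[0];return max(cs,key=cv2.contourArea)
                                                                             ~~~^^^^^^^^^^^^^^^^^^^^^^^^
ValueError: max() iterable argument is empty
```

Run:
```python
from h import *
o,s=pickle.load(open('pics/w2.pkl','rb'))
I=s['image'];H=hsv(s);print('red',H[285,306:320:3].tolist(),'bar',H[326,262:300:12].tolist())
v=cv2.resize(I[190:345,230:530],None,fx=2.6,fy=2.6,interpolation=cv2.INTER_CUBIC);cv2.imwrite('pics/c2.png',v)
```

```text
red [[2, 128, 106], [2, 131, 105], [2, 130, 104], [2, 130, 104], [2, 130, 104]] bar [[30, 5, 53], [90, 5, 53], [90, 5, 53], [30, 5, 53]]
```

View pics/c2.png

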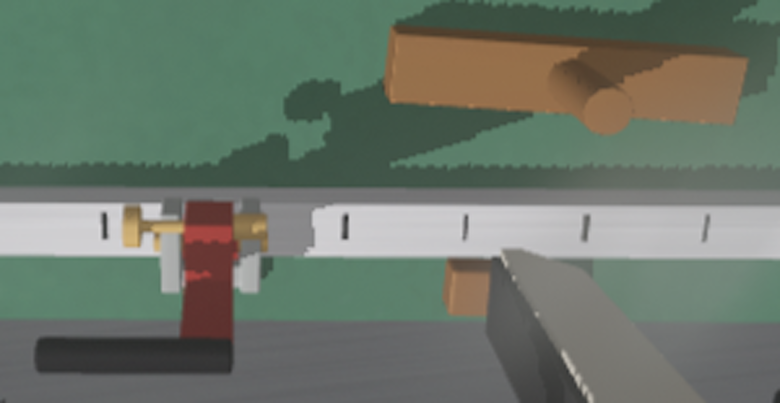

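Crop (scale 2.6, offset 230,190): bar ends at px (243.8,326.5)–(319.2,326.5), red leaf edges centre ≈(309.6,315), screw tip at (332.7,277.3), casting's top -y corners at about (380,200)/(381,229).

```bash
cat >> h.py <<'E'
YAW=np.radians(-6.95);FC=np.array([.5333,-.0478])
def loc(X): "world->fixture"; X=np.array(X,float);x,y=X[:2]-FC;c,s=np.cos(YAW),np.sin(YAW);return np.array([c*x+s*y,-s*x+c*y,X[2]])
def wor(L): c,s=np.cos(YAW),np.sin(YAW);return np.array([FC[0]+c*L[0]-s*L[1],FC[1]+s*L[0]+c*L[1],L[2]])
def onplane(c,uv,ax,val):
    p,d=ray(c,uv);a=loc(p);b=loc(p+d)-a;return a+b*(val-a[ax])/b[ax]
E
python3 - <<'E'
from h import *
D={n:pickle.load(open(f'pics/{n}.pkl','rb')) for n in('w1','w2','top0','scene0')};C={n:cam(*D[n]) for n in D}
for n,uv in(('bar left',(243.8,326.5)),('bar right',(319.2,326.5))): print(n,'at x=32 plane',onplane(C['w2'],uv,0,.032).round(4))
print('leaf mid z=.11',loc(onz(C['w2'],(309.6,315),.11)).round(4))
for dz in(.068,.073,.078):print('tip w2',loc(onz(C['w2'],(332.7,277.3),dz)).round(4))
# screw tip w1
H=hsv(D['w1'][1])
m=cv2.inRange(H,(12,90,60),(30,255,255));m[:262]=0;m[295:]=0;m[:,:150]=0;m[:,345:]=0
n,l,st,ce=cv2.connectedComponentsWithStats(m);print(st[1:].tolist())
# casting
for n in('w1','w2'):
    H=hsv(D[n][1]);m=cv2.inRange(H,(5,120,50),(17,255,255));m[:190]=0;m[260:]=0;m[:,:270]=0
    k=biggest(m);a=cv2.approxPolyDP(k,3,True)[:,0];print(n,a.tolist());print([loc(onz(C[n],q,.035))[:2].round(4).tolist() for q in a])
# top: bar dark
t=D['top0'][1]['image'];H=hsv(D['top0'][1]);cv2.imwrite('pics/t.png',np.hstack([cv2.resize(t[190:250,335:435],None,fx=5,fy=5,interpolation=cv2.INTER_CUBIC)]))
cv2.imwrite('pics/t2.png',np.vstack([cv2.resize(t[190:240,335:435],None,fx=6,fy=6,interpolation=cv2.INTER_CUBIC),cv2.resize(D['scene0'][1]['image'][222:272,215:315],None,fx=6,fy=6,interpolation=cv2.INTER_CUBIC)]))
E
```

```text
bar left at x=32 plane [ 0.032  -0.1089  0.1372]
bar right at x=32 plane [ 0.032  -0.0463  0.1366]
leaf mid z=.11 [ 0.0357 -0.055   0.11  ]
tip w2 [ 0.0167 -0.0331  0.068 ]
tip w2 [ 0.0145 -0.0333  0.073 ]
tip w2 [ 0.0124 -0.0335  0.078 ]
[[172, 271, 23, 15, 180], [215, 273, 14, 11, 136], [234, 281, 4, 7, 24], [194, 283, 1, 1, 1]]
w1 [[292, 225], [292, 229], [343, 232], [353, 241], [364, 234], [416, 237], [419, 213], [396, 211], [380, 218], [380, 211], [375, 214], [377, 211], [369, 213], [366, 209], [360, 213], [352, 208], [306, 207]]
[[-0.0294, 0.0251], [-0.0251, 0.0251], [-0.0221, 0.0781], [-0.0123, 0.0888], [-0.02, 0.1], [-0.0169, 0.1545], [-0.0426, 0.1556], [-0.0447, 0.1319], [-0.0372, 0.1159], [-0.0446, 0.1155], [-0.0414, 0.1105], [-0.0446, 0.1124], [-0.0424, 0.1043], [-0.0466, 0.1011], [-0.0424, 0.0951], [-0.0476, 0.0867], [-0.0485, 0.0398]]
w2 [[380, 228], [450, 232], [455, 236], [469, 226], [461, 224], [455, 229], [446, 217], [454, 209], [461, 210], [381, 201]]
[[-0.025, 0.0165], [-0.0211, 0.0897], [-0.0168, 0.0954], [-0.0277, 0.1087], [-0.0298, 0.1002], [-0.0244, 0.0946], [-0.0371, 0.0839], [-0.0456, 0.0912], [-0.0446, 0.0985], [-0.0535, 0.016]]
```

View pics/t2.png

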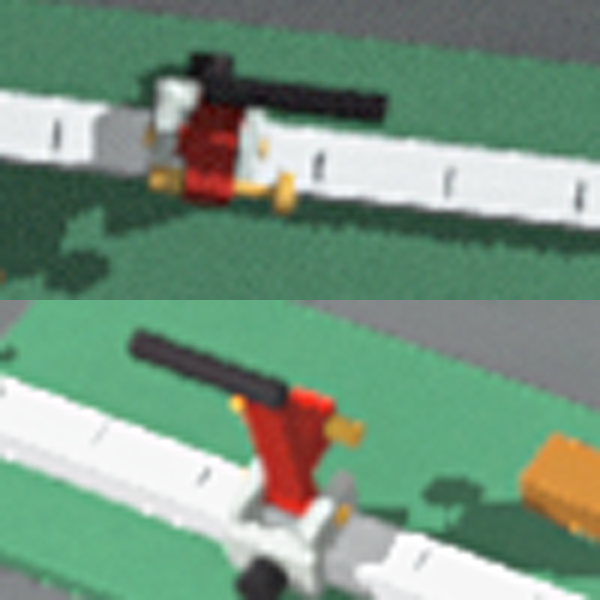

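Run:
```python
from h import *;from workcell import *
D={n:pickle.load(open(f'pics/{n}.pkl','rb')) for n in('w1','w2','top0','scene0')};C={n:cam(*D[n]) for n in D}
r=[ray(C['w2'],(243.8,326.5)),ray(C['top0'],(399.2,207.8)),ray(C['scene0'],(237.2,229.5))]
for k in([0,1],[0,2],[0,1,2]):
    x,e=tri([r[i] for i in k]);print('bar -y end',k,loc(x).round(4),np.round(e,4))
# bar plane circle intersect
for th in np.arange(1.4,1.86,.05):
    X=np.array([.032-.075*np.cos(th),-.109,.047+.075*np.sin(th)]);print(th.round(2),proj(C['w2'],wor(X)).round(1),proj(C['top0'],wor(X)).round(1),proj(C['scene0'],wor(X)).round(1))
x,e=tri([ray(C['w1'],(355.,231.)),ray(C['w2'],(464.2,232.3))]);print('stub',loc(x),e)
x,e=tri([ray(C['w1'],(417,237)),ray(C['w2'],(514.5,237))]);print('far corner',loc(x),e)
x,e=tri([ray(C['w1'],(285.5,230)),ray(C['w2'],(380,229))]);print('near corner',loc(x),e)
x,e=tri([ray(C['w1'],(228.5,278)),ray(C['w2'],(332.7,277.5))]);print('tip',loc(x),e)
o=get_obs();print(o['joint_pos'])
```

```text
bar -y end [0, 1] [ 0.0426 -0.1131  0.1188] [0.0001 0.0001]
bar -y end [0, 2] [ 0.0407 -0.1118  0.1216] [0.0006 0.0006]
bar -y end [0, 1, 2] [ 0.0412 -0.1121  0.1216] [0.0003 0.0011 0.0011]
1.4 [246.5 303.7] [396.2 218.2] [243.  223.7]
1.45 [246.6 307.9] [396.5 216.4] [242.1 224.6]
1.5 [246.7 311.9] [396.7 214.7] [241.2 225.6]
1.55 [246.9 315.9] [396.9 212.9] [240.3 226.7]
1.6 [247.1 319.8] [397.  211.2] [239.5 227.8]
1.65 [247.4 323.5] [397.2 209.5] [238.6 228.9]
1.7 [247.7 327.1] [397.4 207.8] [237.8 230.1]
1.75 [248.  330.5] [397.5 206.1] [237.  231.4]
1.8 [248.4 333.7] [397.6 204.5] [236.2 232.7]
1.85 [248.8 336.7] [397.8 202.9] [235.4 234.1]
stub [-0.03549928  0.08596763  0.08215466] [np.float64(0.0010458325858844816), np.float64(0.0010458325858845976)]
far corner [-0.018897    0.15344644  0.04310329] [np.float64(0.0004585940188737829), np.float64(0.00045859401887364835)]
near corner [-0.0220271   0.01767318  0.02800172] [np.float64(1.303187204371078e-05), np.float64(1.3031872043745262e-05)]
tip [ 0.0121706  -0.03353611  0.0782833 ] [np.float64(0.0003324989138735057), np.float64(0.00033249891387346917)]
[-4.10107186e-01  1.21008827e-01  1.61795762e+00  6.76342367e-05
  1.40256564e+00 -1.86396633e+00]
```

```bash
cat >> h.py <<'E'
RG=R.from_euler('z',np.degrees(YAW)-90,degrees=True)*R.from_matrix(np.diag([-1,1,-1.]))
def go(L,Rt=RG):
    from workcell import get_obs
    o=get_obs();print(round(o['time'],2),'at',loc(o['tool_pos']).round(4),'F loc',loc(np.r_[FC,0]+np.r_[o['wrist_force'][:2],0]).round(2)[:2],o['wrist_force'][2].round(2),'w',o['grip_width'].round(4),'->',*inc(o,wor(L),Rt))
E
python3 -c "
from h import *
go([.0417,-.0925,.21]);go([.0417,-.0925,.1314])"
```

```text
Traceback (most recent call last):
  File "h.py", line 37, in go
    o=get_obs();print(round(o['time'],2),'at',loc(o['tool_pos']).round(4),'F loc',loc(np.r_[FC,0]+np.r_[o['wrist_force'][:2],0]).round(2)[:2],o['wrist_force'][2].round(2),'w',o['grip_width'].round(4),'->',*inc(o,wor(L),Rt))
                                                                                                                                                                               ^^^^^^^^^^^^^^^^^^^^^
AttributeError: 'float' object has no attribute 'round'
```

```bash
sed -i "s/o\['grip_width'\].round(4)/round(float(o['grip_width']),4)/; s/o\['wrist_force'\]\[2\].round(2)/round(float(o['wrist_force'][2]),2)/" h.py
python3 -c "
from h import *
go([.0417,-.0925,.21]);go([.0417,-.0925,.1314])"
```

```text
2.65 at [-0.0489 -0.0459  0.2554] F loc [0.34 0.32] -0.88 w 0.0931 -> [-0.3013 -0.1565  0.1513] [0.     0.     0.5014]
2.65 at [-0.0489 -0.0459  0.2554] F loc [0.34 0.32] -0.88 w 0.0931 -> [-0.3013 -0.1565  0.4133] [0.     0.     0.5014]
```

>>> servo_tool:
  increments:
    - {"slide":[-0.3,-0.157,0.15],"rot":[0,0,0.5]}
    - {"slide":[-0.3,-0.157,0.15],"rot":[0,0,0.5]}
    - {"slide":[-0.3,-0.157,0.15],"rot":[0,0,0.5]}
    - {"slide":[-0.3,-0.157,0.15],"rot":[0,0,0.5]}
    - {"slide":[-0.3,-0.157,0.15],"rot":[0,0,0.5]}
    - {"slide":[-0.3,-0.157,0.15],"rot":[0,0,0.5]}
    - {"slide":[-0.3,-0.157,0.15],"rot":[0,0,0.5]}
    - {"slide":[-0.3,-0.157,0.15],"rot":[0,0,0.5]}

```text
time: 3.45
tool_pos: [0.563, -0.1454, 0.2102]
orientation: [-0.0, 0.615, 0.789, -0.0]
wrist_force: [-0.1, 0.2, -0.0]
grip_width: 0.0928
grasp_force: 0.0
```

```bash
python3 -c "
from h import *
go([.0417,-.0925,.1314])"
```

```text
3.45 at [ 0.0413 -0.0933  0.2102] F loc [-0.13  0.16] -0.02 w 0.0928 -> [0.002  0.0023 0.2626] [-1.000e-04 -1.000e-04  1.171e-01]
```

>>> servo_tool:
  increments:
    - {"slide":[0.002,0.002,0.03],"rot":[0,0,0.117]}
    - {"slide":[0.002,0.002,0.06],"rot":[0,0,0.117]}
    - {"slide":[0.002,0.002,0.1],"rot":[0,0,0.117]}
    - {"slide":[0.002,0.002,0.16],"rot":[0,0,0.117]}
    - {"slide":[0.002,0.002,0.22],"rot":[0,0,0.117]}
    - {"slide":[0.002,0.002,0.26],"rot":[0,0,0.117]}
    - {"slide":[0.002,0.002,0.26],"rot":[0,0,0.117]}
    - {"slide":[0.002,0.002,0.26],"rot":[0,0,0.117]}

```text
time: 4.25
tool_pos: [0.5636, -0.1449, 0.1326]
orientation: [0.0, 0.747, 0.665, 0.0]
wrist_force: [0.8, 0.0, -0.0]
grip_width: 0.0929
grasp_force: 0.0
```

```bash
python3 -c "
from h import *
go([.0417,-.0925,.1314])"; python3 sn.py w3
```

```text
4.25 at [ 0.0418 -0.0927  0.1326] F loc [0.8  0.12] -0.04 w 0.0929 -> [ 0.0007 -0.0004  0.004 ] [ 0.    -0.     0.002]
4.25 [ 0.56358351 -0.1448857   0.13258957] [1.46550194e-05 7.46529505e-01 6.65352311e-01 2.59476589e-05]
```

View pics/w3.png

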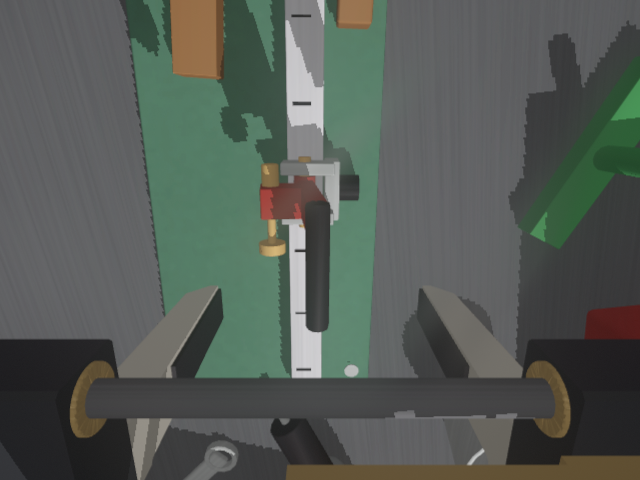

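The bar (317, 205–330) lies between the open fingers, centred. Closing.

>>> servo_tool:
  increments:
    - {"slide":[0,0,0.004],"rot":[0,0,0]}
    - {"slide":[0,0,0.004],"rot":[0,0,0]}
    - {"slide":[0,0,0.004],"rot":[0,0,0]}
    - {"slide":[0,0,0.004],"rot":[0,0,0]}
    - {"slide":[0,0,0.004],"rot":[0,0,0]}
    - {"slide":[0,0,0.004],"rot":[0,0,0]}
    - {"slide":[0,0,0.004],"rot":[0,0,0]}
    - {"slide":[0,0,0.004],"rot":[0,0,0]}
  hand: 1

```text
time: 5.1
tool_pos: [0.5634, -0.1449, 0.1312]
orientation: [-0.0, 0.747, 0.665, 0.0]
wrist_force: [0.1, 0.0, 0.1]
grip_width: 0.0335
grasp_force: 0.0
```

```bash
cat > arc.py <<'E'
import sys
from h import *;from workcell import get_obs
a,b,n,dz=map(float,sys.argv[1:5])
o=get_obs();go([.032,-.0925,.13])
for t in np.linspace(a,b,int(n)+1)[1:]:
    print(t.round(3),*inc(o,wor([.032-.075*np.cos(t),-.0925,.047+.075*np.sin(t)+dz]),RG))
E
python3 arc.py 1.7 .85 8 .01
```

```text
5.1 at [ 0.0416 -0.0927  0.1312] F loc [0.08 0.02] 0.08 w 0.0335 -> [ 0.001  -0.032   0.0038] [-0.    -0.     0.002]
1.594 [ 0.0009 -0.0262 -0.0028] [-0.    -0.     0.002]
1.488 [ 0.0011 -0.0528 -0.002 ] [-0.    -0.     0.002]
1.381 [ 0.0013 -0.0791  0.0017] [-0.    -0.     0.002]
1.275 [ 0.0014 -0.1048  0.008 ] [-0.    -0.     0.002]
1.169 [ 0.0016 -0.1298  0.0171] [-0.    -0.     0.002]
1.062 [ 0.0017 -0.1536  0.0288] [-0.    -0.     0.002]
0.956 [ 0.0019 -0.1761  0.0429] [-0.    -0.     0.002]
0.85 [ 0.002  -0.197   0.0594] [-0.    -0.     0.002]
```

>>> servo_tool:
  increments:
    - {"slide":[0,0,0],"rot":[0,0,0]}
    - {"slide":[0,0,0],"rot":[0,0,0]}
    - {"slide":[0,0,0],"rot":[0,0,0]}
    - {"slide":[0,0,0],"rot":[0,0,0]}
    - {"slide":[0,0,0],"rot":[0,0,0]}
    - {"slide":[0,0,0],"rot":[0,0,0]}
    - {"slide":[0,0,0],"rot":[0,0,0]}
    - {"slide":[0,0,0],"rot":[0,0,0]}

```text
time: 5.9
tool_pos: [0.5634, -0.1449, 0.1312]
orientation: [0.0, 0.747, 0.665, -0.0]
wrist_force: [-0.7, 0.2, -0.3]
grip_width: 0.0
grasp_force: 0.0
```

>>> servo_tool:
  increments:
    - {"slide":[0,-0.026,-0.003],"rot":[0,0,0]}
    - {"slide":[0,-0.053,-0.002],"rot":[0,0,0]}
    - {"slide":[0,-0.079,0.002],"rot":[0,0,0]}
    - {"slide":[0,-0.105,0.008],"rot":[0,0,0]}
    - {"slide":[0,-0.13,0.017],"rot":[0,0,0]}
    - {"slide":[0,-0.154,0.029],"rot":[0,0,0]}
    - {"slide":[0,-0.176,0.043],"rot":[0,0,0]}
    - {"slide":[0,-0.197,0.059],"rot":[0,0,0]}

```text
time: 6.7
tool_pos: [0.5041, -0.138, 0.1131]
orientation: [-0.0, 0.747, 0.665, -0.0]
wrist_force: [0.6, -0.6, -0.1]
grip_width: 0.0003
grasp_force: 0.0
```

```bash
python3 arc.py .85 0 8 .01
```

```text
6.7 at [-0.0181 -0.0931  0.1131] F loc [ 0.68 -0.54] -0.08 w 0.0003 -> [ 0.001   0.167  -0.0565] [-0.    -0.     0.002]
0.744 [ 0.0021 -0.017   0.0176] [-0.    -0.     0.002]
0.638 [ 0.0022 -0.0339  0.0381] [-0.    -0.     0.002]
0.531 [ 0.0023 -0.0485  0.0602] [-0.    -0.     0.002]
0.425 [ 0.0024 -0.0607  0.0838] [-0.    -0.     0.002]
0.319 [ 0.0025 -0.0704  0.1085] [-0.    -0.     0.002]
0.213 [ 0.0025 -0.0774  0.1342] [-0.    -0.     0.002]
0.106 [ 0.0025 -0.0816  0.1604] [-0.    -0.     0.002]
0.0 [ 0.0025 -0.083   0.1869] [-0.    -0.     0.002]
```

The fingers closed on nothing; look before going on.

```bash
python3 sn.py w4
python3 - <<'E'
from h import *
o,s=pickle.load(open('pics/w3.pkl','rb'));c=cam(o,s)
Q=Rq(o['orientation'])
for d in(0,.006,.025):print(proj(c,o['tool_pos']+Q.apply([0,0,d])))
print('bar end pred',proj(c,wor([.0417,-.1125,.1214])),proj(c,wor([.0417,-.064,.1214])))
im=[cv2.imread('pics/w4.png')]
cv2.imwrite('pics/w4.png',im[0])
E
```

```text
6.7 [ 0.50406775 -0.13803098  0.11306588] [-1.33860649e-05  7.46575134e-01  6.65301112e-01 -1.68986604e-06]
[319.39548986 302.22832657]
[319.40117463 296.68948354]
[319.41709552 281.17726909]
bar end pred [318.9460393  327.16526366] [319.56647495 237.4367412 ]
```

View pics/w4.png

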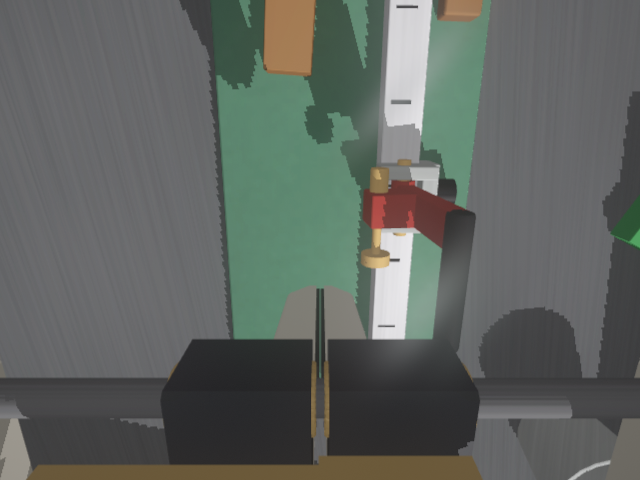

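Run:
```python
from h import *
D={n:pickle.load(open(f'pics/{n}.pkl','rb')) for n in('w3','w4')};C={n:cam(*D[n]) for n in D}
for th in np.arange(1.5,1.86,.05):
    r=[.032-.075*np.cos(th),0,.047+.075*np.sin(th)]
    print(round(th,2),*[proj(C[n],wor([r[0],y,r[2]])).round(0) for n in C for y in(-.0465,-.08)])
for n,row in(('w3',300),('w4',280),('w4',320)):
    g=hsv(D[n][1])[row,:,2].astype(int);i=np.nonzero(g[280:520]<60)[0]+280;print(n,row,i.min(),i.max(),len(i),i[:40].tolist())
x,e=tri([ray(C['w3'],(316.5,204)),ray(C['w4'],(459,213))]);print(loc(x),e)
```

```text
1.5 [288. 201.] [289. 269.] [428. 211.] [421. 285.]
1.55 [296. 202.] [296. 269.] [437. 211.] [429. 285.]
1.6 [304. 202.] [304. 269.] [446. 211.] [438. 285.]
1.65 [312. 202.] [312. 269.] [454. 211.] [446. 285.]
1.7 [320. 202.] [319. 269.] [463. 211.] [454. 285.]
1.75 [328. 201.] [327. 268.] [471. 211.] [462. 284.]
1.8 [335. 201.] [334. 268.] [479. 210.] [470. 284.]
1.85 [343. 201.] [341. 267.] [487. 210.] [477. 283.]
w3 300 307 420 9 [307, 308, 309, 310, 311, 327, 328, 419, 420]Traceback (most recent call last):
  File "<stdin>", line 7, in <module>
    return umr_minimum(a, axis, None, out, keepdims, initial, where)
ValueError: zero-size array to reduction operation minimum which has no identity
```

Run:
```python
from h import *
from workcell import *
D={n:pickle.load(open(f'pics/{n}.pkl','rb')) for n in('w2','w3','w4')};C={n:cam(*D[n]) for n in D}
for n,row in(('w3',260),('w4',270),('w4',300)):
    g=hsv(D[n][1])[row,:,2].astype(int);print(n,row,g[295:335].tolist() if n=='w3' else g[430:480].tolist())
x,e=tri([ray(C['w3'],(316.5,204)),ray(C['w4'],(459,213))]);print(loc(x),e)
x,e=tri([ray(C['w2'],(319.2,326.5)),ray(C['w4'],(459,213))]);print(loc(x),e)
o=get_obs();print(o['grip_width'],o['grasp_force'],o['wrist_force'])
```

```text
w3 260 [200, 199, 199, 202, 205, 205, 205, 207, 207, 205, 125, 51, 53, 53, 54, 54, 56, 56, 57, 57, 57, 59, 62, 64, 65, 65, 65, 65, 62, 60, 58, 58, 56, 56, 84, 127, 134, 134, 134, 134]
w4 270 [155, 154, 155, 155, 154, 154, 154, 154, 154, 139, 104, 93, 94, 94, 95, 95, 96, 96, 96, 96, 97, 97, 97, 97, 96, 97, 97, 96, 96, 95, 95, 95, 94, 93, 92, 91, 90, 89, 87, 111, 115, 113, 113, 114, 113, 114, 113, 111, 111, 110]
w4 300 [160, 160, 159, 159, 159, 158, 136, 117, 113, 112, 111, 111, 110, 109, 107, 106, 105, 104, 103, 102, 102, 99, 99, 97, 96, 95, 94, 93, 92, 91, 89, 88, 87, 85, 84, 107, 114, 115, 115, 114, 113, 110, 111, 111, 112, 113, 112, 110, 109, 109]
[ 0.04016551 -0.04760152  0.12111491] [np.float64(0.0001390364866993569), np.float64(0.00013903648669937987)]
[ 0.03844474 -0.04636953  0.12555982] [np.float64(7.383741228875834e-05), np.float64(7.383741228858626e-05)]
0.0005356665375047735 0.0 [-1.39707745  0.45246855 -1.19622964]
```

Both the missed grip and the view (inner tip edges 196 px apart for 93 mm → 183 mm depth = TCP depth) say the fingertips are nearer the TCP than the text says. Measure it from the picture.

Run:
```python
from h import *
import workcell
print([n for n in dir(workcell) if not n.startswith('_')], getattr(workcell,'tips_ahead',None))
o,s=pickle.load(open('pics/w3.pkl','rb'));T=np.array(s['T_tool_cam']);K=s['intrinsics']
def pt(x):
    y=K@(np.linalg.inv(T)@np.r_[x,1])[:3];return (y[:2]/y[2]).round(0)
for d in(-.01,0,.006,.012,.018,.025): print(d,pt([.0075,.0465,d]),pt([.0075,-.0465,d]),pt([-.0075,.0465,d]))
g=cv2.cvtColor(s['image'],cv2.COLOR_BGR2GRAY)
for r in range(280,304,3): print(r,g[r,205:228].tolist(), g[r,412:436:2].tolist())
```

```text
['IKError', 'get_obs', 'job_done', 'snapshot', 'tips_ahead'] 0.025
-0.01 [424. 297.] [215. 297.] [422. 327.]
0 [419. 288.] [220. 288.] [416. 316.]
0.006 [416. 283.] [223. 283.] [413. 311.]
0.012 [413. 278.] [226. 278.] [411. 305.]
0.018 [410. 273.] [229. 273.] [408. 300.]
0.025 [407. 268.] [232. 268.] [405. 294.]
280 [111, 111, 112, 112, 112, 112, 112, 112, 111, 111, 111, 111, 112, 112, 112, 113, 112, 111, 110, 111, 111, 112, 112] [102, 101, 102, 102, 100, 103, 102, 103, 102, 100, 100, 102]
283 [111, 110, 111, 111, 110, 110, 110, 111, 111, 111, 111, 111, 112, 113, 112, 112, 113, 112, 112, 111, 111, 111, 112] [102, 102, 102, 102, 101, 102, 103, 102, 102, 100, 101, 102]
286 [112, 112, 114, 114, 114, 115, 115, 115, 115, 115, 115, 114, 129, 117, 112, 112, 113, 112, 113, 113, 112, 113, 113] [101, 101, 102, 101, 101, 104, 113, 112, 112, 111, 106, 104]
289 [115, 115, 114, 115, 115, 115, 115, 115, 115, 115, 135, 146, 111, 64, 50, 56, 104, 112, 112, 113, 113, 114, 113] [100, 102, 102, 101, 55, 63, 106, 112, 112, 112, 112, 111]
292 [115, 115, 115, 115, 115, 115, 115, 115, 128, 144, 110, 64, 50, 50, 51, 52, 81, 107, 113, 113, 113, 113, 113] [100, 101, 102, 91, 55, 57, 84, 107, 111, 111, 111, 111]
295 [115, 115, 115, 115, 115, 115, 131, 145, 128, 79, 51, 48, 51, 51, 51, 51, 75, 107, 113, 113, 112, 113, 112] [99, 100, 102, 77, 56, 57, 60, 85, 108, 111, 110, 110]
298 [115, 115, 115, 114, 124, 141, 136, 84, 50, 47, 50, 51, 51, 51, 50, 51, 61, 105, 113, 112, 111, 110, 110] [99, 100, 102, 75, 58, 58, 61, 62, 87, 108, 111, 110]
301 [115, 115, 113, 139, 136, 91, 54, 48, 47, 50, 51, 51, 50, 50, 50, 50, 50, 104, 112, 112, 111, 110, 111] [99, 100, 101, 71, 59, 59, 61, 63, 64, 91, 107, 110]
```

>>> servo_tool:
  increments:
    - {"slide":[0,0,-0.1],"rot":[0,0,0]}
    - {"slide":[0,0,-0.2],"rot":[0,0,0]}
    - {"slide":[0.003,0.05,-0.2],"rot":[0,0,0.002]}
    - {"slide":[0.003,0.12,-0.2],"rot":[0,0,0.002]}
    - {"slide":[0.003,0.194,-0.2],"rot":[0,0,0.002]}
    - {"slide":[0.003,0.194,-0.2],"rot":[0,0,0.002]}
    - {"slide":[0.003,0.194,-0.2],"rot":[0,0,0.002]}
    - {"slide":[0.003,0.194,-0.2],"rot":[0,0,0.002]}
  hand: 0.4

```text
time: 7.55
tool_pos: [0.5616, -0.1436, 0.173]
orientation: [-0.001, 0.749, 0.663, -0.0]
wrist_force: [-0.1, -0.2, -0.6]
grip_width: 0.0551
grasp_force: 0.0
```

```bash
python3 -c "
from h import *
go([.0405,-.0925,.1095])"
```

```text
7.55 at [ 0.0397 -0.0917  0.173 ] F loc [-0.09 -0.19] -0.63 w 0.0551 -> [-0.0029  0.0031  0.2118] [-0.0004 -0.0001  0.    ]
```

Descend, then close (first few rows are motion; closing next call).

>>> servo_tool:
  increments:
    - {"slide":[-0.003,0.003,0.06],"rot":[0,0,0]}
    - {"slide":[-0.003,0.003,0.12],"rot":[0,0,0]}
    - {"slide":[-0.003,0.003,0.17],"rot":[0,0,0]}
    - {"slide":[-0.003,0.003,0.212],"rot":[0,0,0]}
    - {"slide":[-0.003,0.003,0.212],"rot":[0,0,0]}
    - {"slide":[-0.003,0.003,0.212],"rot":[0,0,0]}
    - {"slide":[-0.003,0.003,0.212],"rot":[0,0,0]}
    - {"slide":[-0.003,0.003,0.212],"rot":[0,0,0]}

```text
time: 8.35
tool_pos: [0.5639, -0.1452, 0.1108]
orientation: [0.001, 0.749, 0.663, 0.0]
wrist_force: [0.9, -0.6, 0.3]
grip_width: 0.0561
grasp_force: 0.0
```

>>> servo_tool:
  increments:
    - {"slide":[0,0,0],"rot":[0,0,0]}
    - {"slide":[0,0,0],"rot":[0,0,0]}
    - {"slide":[0,0,0],"rot":[0,0,0]}
    - {"slide":[0,0,0],"rot":[0,0,0]}
    - {"slide":[0,0,0],"rot":[0,0,0]}
    - {"slide":[0,0,0],"rot":[0,0,0]}
    - {"slide":[0,0,0],"rot":[0,0,0]}
    - {"slide":[0,0,0],"rot":[0,0,0]}
  hand: 1

```text
time: 9.15
tool_pos: [0.5631, -0.1449, 0.1098]
orientation: [-0.0, 0.749, 0.663, -0.0]
wrist_force: [-1.0, 0.2, 0.3]
grip_width: 0.0112
grasp_force: 30.0
```

```bash
python3 arc.py 1.69 .85 8 -.012
```

```text
9.15 at [ 0.0413 -0.0927  0.1098] F loc [-1.06  0.03] 0.3 w 0.0112 -> [ 0.0008 -0.0311 -0.0674] [-0.0002 -0.      0.    ]
1.585 [ 0.0008 -0.0275 -0.0007] [-0.0002 -0.      0.    ]
1.48 [ 0.0008 -0.0537  0.0003] [-0.0002 -0.      0.    ]
1.375 [ 0.0008 -0.0797  0.0041] [-0.0002 -0.      0.    ]
1.27 [ 0.0008 -0.1051  0.0105] [-0.0002 -0.      0.    ]
1.165 [ 0.0008 -0.1297  0.0196] [-0.0002 -0.      0.    ]
1.06 [ 0.0008 -0.1532  0.0312] [-0.0002 -0.      0.    ]
0.955 [ 0.0008 -0.1754  0.0453] [-0.0002 -0.      0.    ]
0.85 [ 0.0008 -0.196   0.0615] [-0.0002 -0.      0.    ]
```

>>> servo_tool:
  increments:
    - {"slide":[0,-0.027,-0.001],"rot":[0,0,0]}
    - {"slide":[0,-0.054,0],"rot":[0,0,0]}
    - {"slide":[0,-0.08,0.004],"rot":[0,0,0]}
    - {"slide":[0,-0.105,0.01],"rot":[0,0,0]}
    - {"slide":[0,-0.13,0.019],"rot":[0,0,0]}
    - {"slide":[0,-0.153,0.031],"rot":[0,0,0]}
    - {"slide":[0,-0.175,0.045],"rot":[0,0,0]}
    - {"slide":[0,-0.196,0.061],"rot":[0,0,0]}

```text
time: 9.95
tool_pos: [0.5058, -0.1379, 0.0921]
orientation: [0.001, 0.749, 0.663, 0.001]
wrist_force: [5.2, 1.5, 2.8]
grip_width: 0.0111
grasp_force: 30.0
```

```bash
python3 arc.py .85 .05 8 -.012
```

```text
9.95 at [-0.0164 -0.0927  0.0921] F loc [4.93 2.14] 2.77 w 0.0111 -> [ 0.0007  0.1618 -0.1258] [ 0.0011  0.0001 -0.    ]
0.75 [ 0.0008 -0.0216  0.0199] [ 0.0011  0.0001 -0.    ]
0.65 [ 0.0008 -0.0378  0.039 ] [ 0.0011  0.0001 -0.    ]
0.55 [ 0.0008 -0.0519  0.0595] [ 0.0011  0.0001 -0.    ]
0.45 [ 0.0008 -0.064   0.0814] [ 0.0011  0.0001 -0.    ]
0.35 [ 0.0008 -0.0738  0.1044] [ 0.0011  0.0001 -0.    ]
0.25 [ 0.0008 -0.0813  0.1283] [ 0.0011  0.0001 -0.    ]
0.15 [ 0.0008 -0.0863  0.1527] [ 0.0011  0.0001 -0.    ]
0.05 [ 0.0008 -0.0889  0.1776] [ 0.0011  0.0001 -0.    ]
```

>>> servo_tool:
  increments:
    - {"slide":[0,-0.018,0.018],"rot":[0,0,0]}
    - {"slide":[0,-0.034,0.037],"rot":[0,0,0]}
    - {"slide":[0,-0.048,0.058],"rot":[0,0,0]}
    - {"slide":[0,-0.06,0.079],"rot":[0,0,0]}
    - {"slide":[0,-0.07,0.102],"rot":[0,0,0]}
    - {"slide":[0,-0.078,0.126],"rot":[0,0,0]}
    - {"slide":[0,-0.083,0.151],"rot":[0,0,0]}
    - {"slide":[0,-0.085,0.176],"rot":[0,0,0]}

```text
time: 10.75
tool_pos: [0.4792, -0.1346, 0.0382]
orientation: [-0.0, 0.749, 0.663, -0.0]
wrist_force: [2.6, 1.9, 5.1]
grip_width: 0.0112
grasp_force: 30.0
```

```bash
python3 arc.py .05 0 1 -.012
```

```text
10.75 at [-0.0432 -0.0927  0.0382] F loc [2.38 2.25] 5.08 w 0.0112 -> [ 0.0007  0.2504 -0.3061] [-0.0001 -0.      0.    ]
0.0 [0.0007 0.0006 0.0107] [-0.0001 -0.      0.    ]
```

>>> servo_tool:
  increments:
    - {"slide":[0,0,0.004],"rot":[0,0,0]}
    - {"slide":[0,0,0.008],"rot":[0,0,0]}
    - {"slide":[0,0,0.01],"rot":[0,0,0]}
    - {"slide":[0,0,0.012],"rot":[0,0,0]}
    - {"slide":[0,0,0.014],"rot":[0,0,0]}
    - {"slide":[0,0,0.014],"rot":[0,0,0]}
    - {"slide":[0,0,0.014],"rot":[0,0,0]}
    - {"slide":[0,0,0.014],"rot":[0,0,0]}

```text
time: 11.55
tool_pos: [0.479, -0.1345, 0.0343]
orientation: [-0.001, 0.749, 0.663, -0.0]
wrist_force: [-1.6, 0.6, 2.7]
grip_width: 0.0111
grasp_force: 30.0
```

>>> servo_tool:
  increments:
    - {"slide":[0,0,0.002],"rot":[0,0,0]}
    - {"slide":[0,0,0.004],"rot":[0,0,0]}
    - {"slide":[0,0,0.006],"rot":[0,0,0]}
    - {"slide":[0,0,0.008],"rot":[0,0,0]}
    - {"slide":[0,0,0.008],"rot":[0,0,0]}
    - {"slide":[0,0,0.008],"rot":[0,0,0]}
    - {"slide":[0,0,0.008],"rot":[0,0,0]}
    - {"slide":[0,0,0.008],"rot":[0,0,0]}

```text
time: 12.35
tool_pos: [0.4789, -0.1345, 0.0318]
orientation: [-0.001, 0.749, 0.663, -0.0]
wrist_force: [-5.0, 0.3, 2.0]
grip_width: 0.0111
grasp_force: 30.0
```

>>> servo_tool:
  increments:
    - {"slide":[0,0,0.002],"rot":[0,0,0]}
    - {"slide":[0,0,0.004],"rot":[0,0,0]}
    - {"slide":[0,0,0.006],"rot":[0,0,0]}
    - {"slide":[0,0,0.008],"rot":[0,0,0]}
    - {"slide":[0,0,0.008],"rot":[0,0,0]}
    - {"slide":[0,0,0.008],"rot":[0,0,0]}
    - {"slide":[0,0,0.008],"rot":[0,0,0]}
    - {"slide":[0,0,0.008],"rot":[0,0,0]}

```text
time: 13.15
tool_pos: [0.4789, -0.1345, 0.0295]
orientation: [-0.001, 0.749, 0.663, -0.0]
wrist_force: [-5.2, 0.1, 2.8]
grip_width: 0.0111
grasp_force: 30.0
```

```bash
python3 arc.py .05 0 1 -.012; python3 sn.py w5
```

```text
13.15 at [-0.0435 -0.0926  0.0295] F loc [-5.13 -0.57] 2.78 w 0.0111 -> [ 0.0005  0.2511 -0.3354] [-0.0005 -0.0001  0.0001]
0.0 [ 0.0005  0.0016 -0.0184] [-0.0005 -0.0001  0.0001]
13.15 [ 0.47892162 -0.13449207  0.02949439] [-6.66601832e-04  7.48603684e-01  6.63017277e-01 -4.12796162e-04]
```

View pics/w5.png

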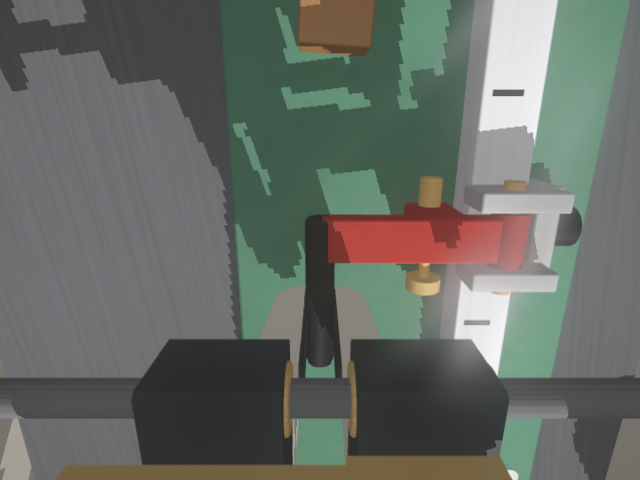

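The view shows the leaf nearly down, bar pinched (320, 217–365), screw tip at (431,178), head (423,283). Work out the angle from it.

Run:
```python
from h import *
o,s=pickle.load(open('pics/w5.pkl','rb'));c=cam(o,s)
for th in(-.1,-.05,0,.05,.1,.15):
    C,S=np.cos(th),np.sin(th)
    f=lambda x,z:(.032+x*C+z*S,.047-x*S+z*C)
    b=f(-.075,0);t=f(-.026,-.022)
    P=lambda q,y:proj(c,wor([q[0],y,q[1]])).round(1)
    print(th,'bar+',P(b,-.0465),'bar-',P(b,-.1125),'tip',P(t,-.0335),'tip d',round(385*.01/ (c[1].T@(wor([t[0],-.0335,t[1]])-c[2]))[2],1),'bar px',round(385*.012/(c[1].T@(wor([b[0],-.08,b[1]])-c[2]))[2],1))
I=s['image'];H=hsv(s)
for r in(172,180,190,200,):
    i=np.nonzero(cv2.inRange(H[r:r+1],(10,80,40),(30,255,255))[0,380:470])[0]+380;print(r,i.min() if len(i) else 0,i.max() if len(i) else 0)
g=H[...,2]
print('bar row 260',g[260,295:345].tolist());print('bar col 320',[(r,int(g[r,320])) for r in list(range(208,226,2))+list(range(355,375,2))])
print('screw col 431',[(r,H[r,431].tolist()) for r in range(172,184,2)])
```

```text
-0.1 bar+ [321.5 212. ] bar- [321.2 350.7] tip [435.7 175. ] tip d 22.4 bar px 27.3
-0.05 bar+ [320.8 214.1] bar- [320.6 355.4] tip [433.8 175.3] tip d 22.6 bar px 27.9
0 bar+ [320.6 216.3] bar- [320.4 360.3] tip [432.  175.7] tip d 22.7 bar px 28.5
0.05 bar+ [320.8 218.7] bar- [320.6 365.4] tip [430.4 176.1] tip d 22.9 bar px 29.1
0.1 bar+ [321.6 221.1] bar- [321.3 370.8] tip [429.  176.6] tip d 23.1 bar px 29.8
0.15 bar+ [322.9 223.6] bar- [322.4 376.3] tip [427.7 177.1] tip d 23.3 bar px 30.5
172 0 0
180 420 442
190 419 441
200 418 440
bar row 260 [92, 92, 93, 91, 135, 144, 144, 145, 143, 142, 82, 43, 44, 45, 44, 44, 45, 45, 46, 47, 46, 47, 48, 47, 47, 47, 48, 48, 48, 49, 49, 47, 60, 110, 118, 119, 119, 121, 120, 121, 120, 120, 121, 122, 122, 122, 122, 122, 121, 121]
bar col 320 [(208, 90), (210, 90), (212, 90), (214, 69), (216, 44), (218, 44), (220, 44), (222, 50), (224, 47), (355, 70), (357, 70), (359, 69), (361, 70), (363, 70), (365, 69), (367, 107), (369, 143), (371, 143), (373, 144)]
screw col 431 [(172, [70, 62, 91]), (174, [68, 61, 92]), (176, [21, 94, 114]), (178, [19, 117, 129]), (180, [19, 117, 152]), (182, [19, 117, 148])]
```

>>> servo_tool:
  increments:
    - {"slide":[0,0,0.003],"rot":[0,0,0]}
    - {"slide":[0,0,0.006],"rot":[0,0,0]}
    - {"slide":[0,0,0.009],"rot":[0,0,0]}
    - {"slide":[0,0,0.012],"rot":[0,0,0]}
    - {"slide":[0,0,0.012],"rot":[0,0,0]}
    - {"slide":[0,0,0.012],"rot":[0,0,0]}
    - {"slide":[0,0,0.012],"rot":[0,0,0]}
    - {"slide":[0,0,0.012],"rot":[0,0,0]}

```text
time: 14.0
tool_pos: [0.479, -0.1346, 0.0286]
orientation: [-0.0, 0.748, 0.663, -0.0]
wrist_force: [-13.5, 2.3, 29.0]
grip_width: 0.0109
grasp_force: 30.0
```

>>> servo_tool:
  increments:
    - {"slide":[0,0,-0.003],"rot":[0,0,0]}
    - {"slide":[0,0,-0.006],"rot":[0,0,0]}
    - {"slide":[0,0,-0.006],"rot":[0,0,0]}
    - {"slide":[0,0,-0.006],"rot":[0,0,0]}
    - {"slide":[0,0,-0.006],"rot":[0,0,0]}
    - {"slide":[0,0,-0.006],"rot":[0,0,0]}
    - {"slide":[0,0,-0.006],"rot":[0,0,0]}
    - {"slide":[0,0,-0.006],"rot":[0,0,0]}
  hand: 0.6

```text
time: 14.8
tool_pos: [0.4797, -0.1347, 0.0279]
orientation: [-0.0, 0.749, 0.663, -0.0]
wrist_force: [0.3, -0.6, -1.1]
grip_width: 0.0367
grasp_force: 0.0
```

```bash
python3 -c "
from h import *
go([-.0435,-.0925,.11]);go([-.0352,.0863,.13]);go([-.0352,.0863,.055])"
```

```text
14.8 at [-0.0427 -0.0927  0.0279] F loc [ 0.35 -0.53] -1.09 w 0.0367 -> [ 0.0008 -0.0026 -0.2738] [-0. -0. -0.]
14.8 at [-0.0427 -0.0927  0.0279] F loc [ 0.35 -0.53] -1.09 w 0.0367 -> [ 0.5968  0.025  -0.3404] [-0. -0. -0.]
14.8 at [-0.0427 -0.0927  0.0279] F loc [ 0.35 -0.53] -1.09 w 0.0367 -> [ 0.5968  0.025  -0.0904] [-0. -0. -0.]
```

>>> servo_tool:
  increments:
    - {"slide":[0,0,-0.15],"rot":[0,0,0]}
    - {"slide":[0,0,-0.3],"rot":[0,0,0]}
    - {"slide":[0.12,0.005,-0.34],"rot":[0,0,0]}
    - {"slide":[0.27,0.012,-0.34],"rot":[0,0,0]}
    - {"slide":[0.42,0.02,-0.34],"rot":[0,0,0]}
    - {"slide":[0.55,0.025,-0.34],"rot":[0,0,0]}
    - {"slide":[0.597,0.025,-0.34],"rot":[0,0,0]}
    - {"slide":[0.597,0.025,-0.34],"rot":[0,0,0]}

```text
time: 15.6
tool_pos: [0.5087, 0.0437, 0.1299]
orientation: [-0.0, 0.748, 0.664, -0.0]
wrist_force: [-0.7, 0.0, -1.3]
grip_width: 0.0372
grasp_force: 0.0
```

```bash
python3 sn.py w6;python3 - <<'E'
from h import *
go([-.0352,.0863,.047])
o,s=pickle.load(open('pics/w6.pkl','rb'));c=cam(o,s);H=hsv(s)
print('stub top pred',proj(c,wor([-.0352,.0863,.08])))
m=cv2.inRange(H,(3,110,40),(18,255,255))
for k in cv2.findContours(m,cv2.RETR_EXTERNAL,cv2.CHAIN_APPROX_NONE)[0]:
    if cv2.contourArea(k)>300:
        a=cv2.approxPolyDP(k,4,True)[:,0];print(a.tolist());print([loc(onz(c,q,.035))[:2].round(4).tolist() for q in a])
v=s['image'][150:420,180:460];cv2.imwrite('pics/c6.png',cv2.resize(v,None,fx=2,fy=2))
E
```

```text
15.6 [0.50865756 0.04367903 0.12988676] [-3.19584792e-05  7.47517522e-01  6.64242086e-01 -6.71042494e-05]
15.65 at [-0.0354  0.0865  0.1298] F loc [ 0.09 -0.02] -0.73 w 0.0371 -> [-0.0004  0.0006  0.2761] [-0.0001  0.0002  0.0007]
stub top pred [319.98546335 266.93716894]
[[310, 141], [308, 183], [316, 197], [306, 208], [299, 328], [333, 330], [348, 162], [332, 168], [326, 164], [335, 145]]
[[-0.042, 0.1572], [-0.0434, 0.1296], [-0.038, 0.12], [-0.0449, 0.1123], [-0.0509, 0.0189], [-0.0249, 0.0172], [-0.0167, 0.1437], [-0.0273, 0.1397], [-0.0314, 0.1423], [-0.0256, 0.1547]]
```

View pics/w6.png

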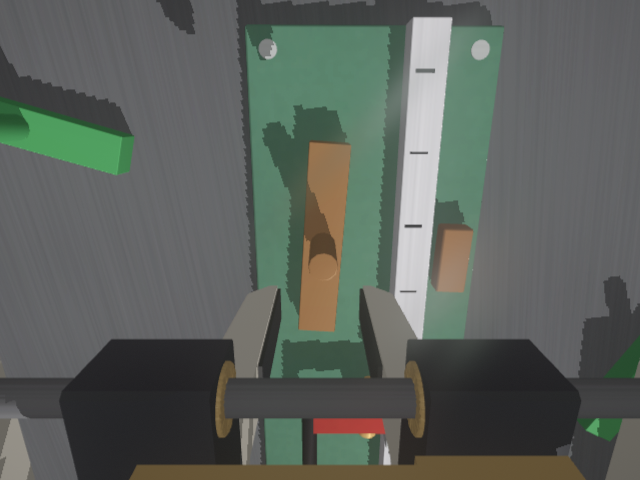

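The stub top is at (323,267), within ~1 mm of the prediction and between the fingers. That was the tenth picture; from here I rely on numbers.

>>> servo_tool:
  increments:
    - {"slide":[0,0.004,0.08],"rot":[0,0,0]}
    - {"slide":[0,0.004,0.16],"rot":[0,0,0]}
    - {"slide":[0,0.004,0.23],"rot":[0,0,0]}
    - {"slide":[0,0.004,0.276],"rot":[0,0,0]}
    - {"slide":[0,0.004,0.276],"rot":[0,0,0]}
    - {"slide":[0,0.004,0.276],"rot":[0,0,0]}
    - {"slide":[0,0.004,0.276],"rot":[0,0,0]}
    - {"slide":[0,0.004,0.276],"rot":[0,0,0]}

```text
time: 16.45
tool_pos: [0.5108, 0.0415, 0.0481]
orientation: [0.001, 0.749, 0.663, 0.001]
wrist_force: [-0.2, -0.4, -0.1]
grip_width: 0.0373
grasp_force: 0.0
```

>>> servo_tool:
  increments:
    - {"slide":[0,0,0],"rot":[0,0,0]}
    - {"slide":[0,0,0],"rot":[0,0,0]}
    - {"slide":[0,0,0],"rot":[0,0,0]}
    - {"slide":[0,0,0],"rot":[0,0,0]}
    - {"slide":[0,0,0],"rot":[0,0,0]}
    - {"slide":[0,0,0],"rot":[0,0,0]}
    - {"slide":[0,0,0],"rot":[0,0,0]}
    - {"slide":[0,0,0],"rot":[0,0,0]}
  hand: 1

```text
time: 17.25
tool_pos: [0.5102, 0.0421, 0.0474]
orientation: [0.0, 0.749, 0.663, 0.0]
wrist_force: [0.7, 1.1, 2.9]
grip_width: 0.017
grasp_force: 30.0
```

```bash
python3 -c "
from h import *
go([.002,.0863,.047])"
```

```text
17.25 at [-0.0338  0.0864  0.0474] F loc [0.58 1.17] 2.92 w 0.017 -> [-0.0005  0.1193  0.0013] [ 0.0002 -0.      0.    ]
```

>>> servo_tool:
  increments:
    - {"slide":[0,0.015,0],"rot":[0,0,-0.005]}
    - {"slide":[0,0.03,0],"rot":[0,0,-0.01]}
    - {"slide":[0,0.05,0],"rot":[0,0,-0.015]}
    - {"slide":[0,0.07,0],"rot":[0,0,-0.018]}
    - {"slide":[0,0.09,0],"rot":[0,0,-0.018]}
    - {"slide":[0,0.105,0],"rot":[0,0,-0.018]}
    - {"slide":[0,0.12,0],"rot":[0,0,-0.018]}
    - {"slide":[0,0.12,0],"rot":[0,0,-0.018]}

```text
time: 18.05
tool_pos: [0.5405, 0.0386, 0.0474]
orientation: [-0.004, 0.729, 0.684, -0.003]
wrist_force: [-13.4, 2.4, 19.9]
grip_width: 0.0172
grasp_force: 30.1
```

```bash
python3 -c "
from h import *
go([.006,.0863,.047])"
```

```text
18.05 at [-0.0033  0.0866  0.0474] F loc [-13.6    0.76] 19.93 w 0.0172 -> [-0.0029  0.0308  0.001 ] [-0.0033 -0.0001  0.0183]
```

Contact came earlier than expected (x −3 mm rather than +6). Check the casting's pose and the tip geometry numerically.

```bash
cat > cm.py <<'E'
import sys
from h import *
o,s=pickle.load(open(f'pics/{sys.argv[1]}.pkl','rb'));c=cam(o,s);H=hsv(s)
m=cv2.inRange(H,(3,90,30),(18,255,255))
for k in cv2.findContours(m,cv2.RETR_EXTERNAL,cv2.CHAIN_APPROX_NONE)[0]:
    if cv2.contourArea(k)>250:
        a=cv2.approxPolyDP(k,3,True)[:,0];print(cv2.contourArea(k));print([(q.tolist(),loc(onz(c,q,.035))[:2].round(4).tolist()) for q in a])
# fence front top edge: bright columns
g=H[...,2].astype(int);S=H[...,1]
for r in range(60,330,45):
    w=np.nonzero((g[r]>150)&(S[r]<40))[0]
    if len(w): print('fence row',r,w.min(),loc(onz(c,(w.min(),r),.035))[:2].round(4),w.max(),loc(onz(c,(w.max(),r),.035))[:2].round(4))
E
python3 sn.py w7; python3 cm.py w7
```

```text
18.05 [0.54054342 0.03859392 0.04739421] [-0.00400916  0.7293074   0.68416594 -0.00340773]
1153.0
[([471, 281], [0.0717, 0.0969]), ([463, 283], [0.0679, 0.0955]), ([449, 307], [0.063, 0.0819]), ([423, 337], [0.0522, 0.0638]), ([459, 338], [0.071, 0.0644])]
11357.5
[([306, 145], [-0.0136, 0.1579]), ([292, 282], [-0.0174, 0.0908]), ([302, 289], [-0.0123, 0.0873]), ([296, 376], [-0.0132, 0.0355]), ([335, 377], [0.008, 0.0362]), ([341, 344], [0.0097, 0.0569]), ([338, 289], [0.0059, 0.0884]), ([347, 284], [0.0102, 0.0914]), ([363, 154], [0.0124, 0.1555])]
fence row 60 412 [0.0294 0.1954] 445 [0.0433 0.1962]
fence row 105 385 [0.02   0.1769] 439 [0.0434 0.1782]
fence row 150 380 [0.0198 0.1577] 433 [0.0436 0.1591]
fence row 195 376 [0.0201 0.1372] 426 [0.0433 0.1386]
fence row 240 371 [0.0199 0.1151] 419 [0.043  0.1165]
fence row 285 367 [0.0202 0.0915] 413 [0.0432 0.0929]
```

The casting's +x edge is still ~9 mm from the fence, so it isn't the casting that met the fence: the fingertips hang low enough to catch or press. Back off, regrip the stub 14 mm higher.

>>> servo_tool:
  increments:
    - {"slide":[0,-0.01,0],"rot":[0,0,0]}
    - {"slide":[0,-0.02,0],"rot":[0,0,0]}
    - {"slide":[0,-0.03,0],"rot":[0,0,0]}
    - {"slide":[0,-0.03,0],"rot":[0,0,0]}
    - {"slide":[0,-0.03,0],"rot":[0,0,0]}
    - {"slide":[0,-0.03,0],"rot":[0,0,0]}
    - {"slide":[0,-0.03,0],"rot":[0,0,0]}
    - {"slide":[0,-0.03,0],"rot":[0,0,0]}

```text
time: 18.9
tool_pos: [0.5372, 0.0382, 0.0473]
orientation: [0.0, 0.73, 0.684, 0.0]
wrist_force: [2.5, 0.3, 2.2]
grip_width: 0.0172
grasp_force: 30.0
```

```bash
python3 -c "
from h import *
go([.006,.0863,.047])"; python3 sn.py w8; python3 cm.py w8 | head -4|tail -2
```

```text
18.9 at [-0.0065  0.0858  0.0473] F loc [2.47 0.61] 2.2 w 0.0172 -> [-0.0007  0.0418  0.0009] [0.0003 0.     0.018 ]
18.9 [0.53718971 0.03817522 0.04726133] [2.98629967e-04 7.29633077e-01 6.83838737e-01 2.57388031e-04]
11388.5
[([307, 145], [-0.0162, 0.1572]), ([303, 152], [-0.0178, 0.154]), ([293, 278], [-0.0201, 0.0923]), ([302, 295], [-0.0152, 0.0832]), ([296, 376], [-0.0164, 0.0349]), ([336, 377], [0.0053, 0.0354]), ([341, 343], [0.0065, 0.0567]), ([338, 289], [0.0027, 0.0876]), ([348, 282], [0.0074, 0.0917]), ([363, 154], [0.0093, 0.1546])]
```

>>> servo_tool:
  increments:
    - {"slide":[0,0,0],"rot":[0,0,0]}
    - {"slide":[0,0,0],"rot":[0,0,0]}
    - {"slide":[0,0,0],"rot":[0,0,0]}
    - {"slide":[0,0,0],"rot":[0,0,0]}
    - {"slide":[0,0,-0.02],"rot":[0,0,0]}
    - {"slide":[0,0,-0.04],"rot":[0,0,0]}
    - {"slide":[0,0,-0.05],"rot":[0,0,0]}
    - {"slide":[0,0,-0.05],"rot":[0,0,0]}
  hand: 0.7

```text
time: 19.75
tool_pos: [0.5373, 0.0382, 0.063]
orientation: [0.001, 0.73, 0.684, 0.001]
wrist_force: [0.4, 0.4, -0.5]
grip_width: 0.0281
grasp_force: 0.0
```

>>> servo_tool:
  increments:
    - {"slide":[0,0,0],"rot":[0,0,0]}
    - {"slide":[0,0,0],"rot":[0,0,0]}
    - {"slide":[0,0,0],"rot":[0,0,0]}
    - {"slide":[0,0,0],"rot":[0,0,0]}
    - {"slide":[0,0,0],"rot":[0,0,0]}
    - {"slide":[0,0,0],"rot":[0,0,0]}
    - {"slide":[0,0,0],"rot":[0,0,0]}
    - {"slide":[0,0,0],"rot":[0,0,0]}
  hand: 1

```text
time: 20.55
tool_pos: [0.5368, 0.0383, 0.0621]
orientation: [0.0, 0.73, 0.684, 0.0]
wrist_force: [1.7, -0.1, -1.3]
grip_width: 0.0172
grasp_force: 30.0
```

```bash
python3 -c "
from h import *
go([.003,.0863,.062])"
```

```text
20.55 at [-0.0069  0.0859  0.0621] F loc [1.68 0.07] -1.31 w 0.0172 -> [-0.0004  0.033   0.0004] [ 0.0001 -0.      0.018 ]
```

>>> servo_tool:
  increments:
    - {"slide":[0,0.006,0],"rot":[0,0,-0.002]}
    - {"slide":[0,0.012,0],"rot":[0,0,-0.004]}
    - {"slide":[0,0.018,0],"rot":[0,0,-0.006]}
    - {"slide":[0,0.024,0],"rot":[0,0,-0.008]}
    - {"slide":[0,0.03,0],"rot":[0,0,-0.008]}
    - {"slide":[0,0.034,0],"rot":[0,0,-0.008]}
    - {"slide":[0,0.034,0],"rot":[0,0,-0.008]}
    - {"slide":[0,0.034,0],"rot":[0,0,-0.008]}

```text
time: 21.35
tool_pos: [0.543, 0.038, 0.0622]
orientation: [-0.003, 0.721, 0.693, -0.003]
wrist_force: [-10.4, 0.9, 11.3]
grip_width: 0.0171
grasp_force: 30.1
```

```bash
python3 -c "
from h import *
go([.006,.0863,.062])"; python3 sn.py w9; python3 cm.py w9 | head -4
```

```text
21.35 at [-0.0008  0.0863  0.0622] F loc [-10.39  -0.41] 11.34 w 0.0171 -> [-0.0019  0.0226  0.0004] [-0.0026  0.0001  0.0263]
21.35 [0.54295395 0.03796913 0.06216158] [-0.00293075  0.72068296  0.69325319 -0.00273748]
1507.5
[([421, 268], [0.0525, 0.0976]), ([407, 337], [0.0514, 0.0554]), ([441, 339], [0.0708, 0.0558]), ([454, 281], [0.0715, 0.0917]), ([445, 299], [0.0686, 0.0807]), ([426, 318], [0.0601, 0.0683]), ([420, 319], [0.0569, 0.0674]), ([415, 308], [0.053, 0.0739]), ([435, 281], [0.0613, 0.0908]), ([438, 283], [0.0631, 0.0898]), ([446, 274], [0.0665, 0.0954]), ([454, 279], [0.0713, 0.0929]), ([456, 273], [0.0717, 0.0964])]
10483.5
[([307, 143], [-0.013, 0.1574]), ([293, 280], [-0.0153, 0.0848]), ([302, 289], [-0.0101, 0.0799]), ([297, 377], [-0.0091, 0.0232]), ([332, 377], [0.0114, 0.025]), ([339, 325], [0.0122, 0.0597]), ([337, 296], [0.0094, 0.0774]), ([344, 283], [0.0124, 0.0854]), ([359, 156], [0.0129, 0.1533]), ([344, 159], [0.0057, 0.1513]), ([339, 150], [0.0028, 0.1554])]
```

Casting is now parallel to the fence but 7 mm short: the pattern (Fx ≈ 0.6·(Fz+weight)) looks like the casting jamming by friction on the bed. Unload by lifting ~1 mm and see if it runs forward.

>>> servo_tool:
  increments:
    - {"slide":[0,0,-0.002],"rot":[0,0,0]}
    - {"slide":[0,0,-0.004],"rot":[0,0,0]}
    - {"slide":[0,0,-0.005],"rot":[0,0,0]}
    - {"slide":[0,0,-0.005],"rot":[0,0,0]}
    - {"slide":[0,0,-0.005],"rot":[0,0,0]}
    - {"slide":[0,0,-0.005],"rot":[0,0,0]}
    - {"slide":[0,0,-0.005],"rot":[0,0,0]}
    - {"slide":[0,0,-0.005],"rot":[0,0,0]}

```text
time: 22.2
tool_pos: [0.5469, 0.0376, 0.0636]
orientation: [-0.0, 0.721, 0.693, -0.0]
wrist_force: [-0.3, -0.8, -4.3]
grip_width: 0.0171
grasp_force: 30.0
```

```bash
python3 -c "
from h import *
go([.006,.0863,.062])"; python3 sn.py w10; python3 cm.py w10 | tail -8
```

```text
22.2 at [0.0032 0.0864 0.0636] F loc [-0.23 -0.79] -4.3 w 0.0171 -> [-0.0012  0.0094  0.0054] [-0.    -0.     0.026]
22.2 [0.54690695 0.03761164 0.0636236 ] [-2.26109670e-05  7.20951538e-01  6.92985483e-01 -1.13344218e-05]
10267.0
[([307, 144], [-0.0088, 0.157]), ([294, 282], [-0.0106, 0.0832]), ([302, 290], [-0.0059, 0.0788]), ([297, 377], [-0.005, 0.0223]), ([333, 377], [0.0163, 0.0241]), ([339, 336], [0.0172, 0.0519]), ([337, 290], [0.0133, 0.0804]), ([345, 283], [0.0173, 0.0849]), ([359, 160], [0.0175, 0.1514]), ([335, 167], [0.006, 0.147]), ([335, 150], [0.0052, 0.1552])]
fence row 60 396 [0.0294 0.1979] 427 [0.0437 0.1991]
fence row 105 370 [0.0198 0.1774] 420 [0.0436 0.1794]
fence row 150 365 [0.0199 0.1564] 413 [0.0435 0.1584]
fence row 195 360 [0.02  0.134] 406 [0.0433 0.1359]
fence row 240 355 [0.0201 0.1099] 399 [0.0432 0.1118]
fence row 285 350 [0.0201 0.084 ] 392 [0.0431 0.0858]
```

Confirmed: it ran free; now hovering ~1 mm, parallel, 2.6 mm from the fence. Move along the fence in hover, ending 5 mm short of the screw.

```bash
cat >> h.py <<'E'
def step(dx,dy,dz):
    "local shift -> tool slide, keeping orientation"
    from workcell import get_obs
    o=get_obs();go(loc(o['tool_pos'])+np.array([dx,dy,dz]),Rq(o['orientation']))
E
python3 -c "
from h import *
step(.0015,0,0);step(.0015,-.0445,0);step(.0035,0,0);step(0,-.005,0)"
```

```text
22.25 at [0.0032 0.0864 0.0636] F loc [0.37 0.78] -5.47 w 0.0171 -> [-0.0004  0.005   0.    ] [0. 0. 0.]
22.25 at [0.0032 0.0864 0.0636] F loc [0.37 0.78] -5.47 w 0.0171 -> [-0.1482 -0.0071  0.    ] [0. 0. 0.]
22.25 at [0.0032 0.0864 0.0636] F loc [0.37 0.78] -5.47 w 0.0171 -> [-0.001   0.0116  0.    ] [0. 0. 0.]
22.25 at [0.0032 0.0864 0.0636] F loc [0.37 0.78] -5.47 w 0.0171 -> [-0.0166 -0.0014  0.    ] [0. 0. 0.]
```

>>> servo_tool:
  increments:
    - {"slide":[-0.025,-0.001,0],"rot":[0,0,0]}
    - {"slide":[-0.05,-0.002,0],"rot":[0,0,0]}
    - {"slide":[-0.075,-0.003,0],"rot":[0,0,0]}
    - {"slide":[-0.1,-0.005,0],"rot":[0,0,0]}
    - {"slide":[-0.125,-0.006,0],"rot":[0,0,0]}
    - {"slide":[-0.14,-0.007,0],"rot":[0,0,0]}
    - {"slide":[-0.148,-0.007,0],"rot":[0,0,0]}
    - {"slide":[-0.148,-0.007,0],"rot":[0,0,0]}

```text
time: 23.05
tool_pos: [0.5429, -0.007, 0.0636]
orientation: [-0.0, 0.721, 0.693, -0.0]
wrist_force: [-0.4, -0.1, -4.2]
grip_width: 0.0171
grasp_force: 30.0
```

```bash
python3 -c "
from h import *
step(.003,0,0)"; python3 sn.py w11; python3 cm.py w11 | tail -8
python3 - <<'E'
from h import *
o,s=pickle.load(open('pics/w11.pkl','rb'));c=cam(o,s);H=hsv(s)
Pj=lambda x,y,z:proj(c,wor([x,y,z])).round(0)
print('pred tip',Pj(.006,-.0335,.030),'casting end',Pj(.006,-.0285,.035),'bar+',Pj(-.043,-.0465,.047),'leaf',Pj(0,-.0465,.05))
E
```

```text
23.05 at [0.0046 0.0416 0.0636] F loc [-0.35 -0.13] -4.21 w 0.0171 -> [-0.0008  0.01   -0.    ] [0. 0. 0.]
23.05 [ 0.54293891 -0.00702256  0.06362039] [-7.28162512e-05  7.21132154e-01  6.92797523e-01 -6.74478137e-05]
10231.5
[([307, 144], [-0.0073, 0.1122]), ([294, 283], [-0.0091, 0.0379]), ([302, 289], [-0.0045, 0.0346]), ([297, 377], [-0.0036, -0.0225]), ([333, 377], [0.0178, -0.0207]), ([339, 336], [0.0186, 0.0071]), ([337, 290], [0.0148, 0.0356]), ([345, 282], [0.0187, 0.0407]), ([359, 160], [0.019, 0.1066]), ([334, 167], [0.0069, 0.1022]), ([334, 150], [0.0062, 0.1104])]
fence row 60 372 [0.0199 0.1522] 423 [0.0433 0.1541]
fence row 105 367 [0.0199 0.1325] 417 [0.0436 0.1345]
fence row 150 362 [0.0199 0.1115] 409 [0.043  0.1134]
fence row 195 357 [0.0199 0.0891] 403 [0.0433 0.091 ]
fence row 240 352 [0.0199 0.065 ] 396 [0.0431 0.0668]
fence row 285 348 [0.0205 0.0391] 390 [0.0434 0.041 ]
pred tip [312. 388.] casting end [312. 387.] bar+ [225. 421.] leaf [299. 429.]
```

>>> servo_tool:
  increments:
    - {"slide":[0,0.003,0.001],"rot":[0,0,0]}
    - {"slide":[0,0.005,0.002],"rot":[0,0,0]}
    - {"slide":[0,0.006,0.003],"rot":[0,0,0]}
    - {"slide":[0,0.007,0.004],"rot":[0,0,0]}
    - {"slide":[0,0.008,0.004],"rot":[0,0,0]}
    - {"slide":[0,0.009,0.004],"rot":[0,0,0]}
    - {"slide":[0,0.01,0.004],"rot":[0,0,0]}
    - {"slide":[0,0.01,0.004],"rot":[0,0,0]}

```text
time: 23.9
tool_pos: [0.5442, -0.0063, 0.0622]
orientation: [-0.002, 0.721, 0.693, -0.001]
wrist_force: [-6.8, 1.5, 0.7]
grip_width: 0.0172
grasp_force: 30.0
```

```bash
python3 -c "
from h import *
step(.003,0,0)"; python3 sn.py w12; python3 cm.py w12 | tail -8
```

```text
23.9 at [0.0058 0.0425 0.0622] F loc [-6.97  0.7 ] 0.73 w 0.0172 -> [-0.0008  0.01   -0.    ] [0. 0. 0.]
23.9 [ 0.54419461 -0.00632275  0.06221962] [-0.00153736  0.72080351  0.69313677 -0.00116157]
9343.5
[([305, 144], [-0.0072, 0.113]), ([294, 284], [-0.0079, 0.0387]), ([302, 290], [-0.0033, 0.0355]), ([297, 377], [-0.0024, -0.0206]), ([334, 377], [0.0193, -0.0187]), ([339, 336], [0.0196, 0.0088]), ([337, 292], [0.0158, 0.0359]), ([345, 278], [0.0194, 0.0445]), ([357, 161], [0.0189, 0.107]), ([340, 169], [0.0109, 0.1024]), ([332, 167], [0.0069, 0.1031]), ([334, 190], [0.009, 0.0917]), ([305, 197], [-0.0054, 0.087]), ([304, 182], [-0.0064, 0.0945]), ([321, 151], [0.0008, 0.1103]), ([327, 164], [0.0043, 0.1043]), ([333, 151], [0.0067, 0.1108])]
fence row 60 371 [0.0202 0.1528] 422 [0.0435 0.1547]
fence row 105 366 [0.0203 0.1333] 415 [0.0433 0.1352]
fence row 150 360 [0.0198 0.1124] 408 [0.0431 0.1143]
fence row 195 355 [0.0198 0.0901] 401 [0.043 0.092]
fence row 240 350 [0.0198 0.0662] 395 [0.0433 0.0681]
fence row 285 346 [0.0203 0.0405] 389 [0.0436 0.0425]
```

>>> servo_tool:
  increments:
    - {"slide":[0,0.003,-0.001],"rot":[0,0,0]}
    - {"slide":[0,0.006,-0.001],"rot":[0,0,0]}
    - {"slide":[0,0.006,-0.001],"rot":[0,0,0]}
    - {"slide":[0,0.006,-0.001],"rot":[0,0,0]}
    - {"slide":[0,0.004,-0.001],"rot":[0,0,0]}
    - {"slide":[0,0.002,-0.001],"rot":[0,0,0]}
    - {"slide":[0,0.001,-0.001],"rot":[0,0,0]}
    - {"slide":[0,0.001,-0.001],"rot":[0,0,0]}

```text
time: 24.75
tool_pos: [0.5443, -0.0063, 0.0623]
orientation: [-0.002, 0.721, 0.693, -0.001]
wrist_force: [-5.7, 1.3, -1.5]
grip_width: 0.0173
grasp_force: 30.0
```

```bash
python3 -c "
from h import *
step(.0,-.004,0)"
```

```text
24.75 at [0.0059 0.0425 0.0623] F loc [-5.82  0.55] -1.46 w 0.0173 -> [-0.0133 -0.0011 -0.    ] [0. 0. 0.]
```

>>> servo_tool:
  increments:
    - {"slide":[-0.003,0,0],"rot":[0,0,0]}
    - {"slide":[-0.006,-0.001,0],"rot":[0,0,0]}
    - {"slide":[-0.009,-0.001,0],"rot":[0,0,0]}
    - {"slide":[-0.012,-0.001,0],"rot":[0,0,0]}
    - {"slide":[-0.014,-0.001,0],"rot":[0,0,0]}
    - {"slide":[-0.014,-0.001,0],"rot":[0,0,0]}
    - {"slide":[-0.014,-0.001,0],"rot":[0,0,0]}
    - {"slide":[-0.014,-0.001,0],"rot":[0,0,0]}

```text
time: 25.55
tool_pos: [0.544, -0.0085, 0.0624]
orientation: [-0.003, 0.721, 0.693, -0.0]
wrist_force: [-5.8, 7.6, 0.0]
grip_width: 0.0173
grasp_force: 30.0
```

```bash
python3 -c "
from h import *
step(.0,-.001,0)"
```

```text
25.55 at [0.0059 0.0403 0.0624] F loc [-6.65  6.85] 0.04 w 0.0173 -> [-0.0033 -0.0003 -0.    ] [0. 0. 0.]
```

>>> servo_tool:
  increments:
    - {"slide":[0,-0.002,-0.001],"rot":[0,0,0]}
    - {"slide":[0,-0.003,-0.001],"rot":[0,0,0]}
    - {"slide":[0,-0.003,-0.001],"rot":[0,0,0]}
    - {"slide":[0,-0.003,-0.001],"rot":[0,0,0]}
    - {"slide":[0,-0.003,-0.001],"rot":[0,0,0]}
    - {"slide":[0,-0.003,-0.001],"rot":[0,0,0]}
    - {"slide":[0,-0.003,-0.001],"rot":[0,0,0]}
    - {"slide":[0,-0.003,-0.001],"rot":[0,0,0]}

```text
time: 26.35
tool_pos: [0.5438, -0.0094, 0.0626]
orientation: [-0.002, 0.721, 0.693, -0.0]
wrist_force: [-4.7, 4.4, -3.4]
grip_width: 0.0172
grasp_force: 30.0
```

```bash
python3 -c "
from h import *
step(.0,-.001,0)"
```

```text
26.35 at [0.0058 0.0394 0.0626] F loc [-5.23  3.82] -3.39 w 0.0172 -> [-0.0033 -0.0003 -0.    ] [0. 0. 0.]
```

>>> servo_tool:
  increments:
    - {"slide":[-0.002,0,0],"rot":[0,0,0]}
    - {"slide":[-0.004,-0.001,0],"rot":[0,0,0]}
    - {"slide":[-0.006,-0.001,0],"rot":[0,0,0]}
    - {"slide":[-0.007,-0.001,0],"rot":[0,0,0]}
    - {"slide":[-0.007,-0.001,0],"rot":[0,0,0]}
    - {"slide":[-0.007,-0.001,0],"rot":[0,0,0]}
    - {"slide":[-0.007,-0.001,0],"rot":[0,0,0]}
    - {"slide":[-0.007,-0.001,0],"rot":[0,0,0]}

```text
time: 27.15
tool_pos: [0.5435, -0.0116, 0.0626]
orientation: [-0.002, 0.721, 0.693, -0.0]
wrist_force: [-2.9, 4.6, -2.6]
grip_width: 0.0172
grasp_force: 30.0
```

```bash
python3 -c "
from h import *
step(.0,-.001,0)"
```

```text
27.15 at [0.0057 0.0372 0.0626] F loc [-3.44  4.2 ] -2.58 w 0.0172 -> [-0.0033 -0.0003 -0.    ] [0. 0. 0.]
```

>>> servo_tool:
  increments:
    - {"slide":[-0.001,0.001,0],"rot":[0,0,0]}
    - {"slide":[-0.002,0.001,0],"rot":[0,0,0]}
    - {"slide":[-0.003,0.001,0],"rot":[0,0,0]}
    - {"slide":[-0.004,0.001,0],"rot":[0,0,0]}
    - {"slide":[-0.004,0.001,0],"rot":[0,0,0]}
    - {"slide":[-0.004,0.001,0],"rot":[0,0,0]}
    - {"slide":[-0.004,0.001,0],"rot":[0,0,0]}
    - {"slide":[-0.004,0.001,0],"rot":[0,0,0]}

```text
time: 27.95
tool_pos: [0.5434, -0.0124, 0.0627]
orientation: [-0.002, 0.721, 0.693, -0.0]
wrist_force: [-4.5, 5.5, -1.8]
grip_width: 0.0171
grasp_force: 30.0
```

```bash
python3 -c "
from h import *
step(.0,-.001,0)"
```

```text
27.95 at [0.0058 0.0364 0.0627] F loc [-5.12  4.88] -1.76 w 0.0171 -> [-0.0033 -0.0003 -0.    ] [0. 0. 0.]
```

>>> servo_tool:
  increments:
    - {"slide":[-0.001,0,0],"rot":[0,0,0]}
    - {"slide":[-0.002,0,0],"rot":[0,0,0]}
    - {"slide":[-0.003,0,0],"rot":[0,0,0]}
    - {"slide":[-0.003,0,0],"rot":[0,0,0]}
    - {"slide":[-0.003,0,0],"rot":[0,0,0]}
    - {"slide":[-0.003,0,0],"rot":[0,0,0]}
    - {"slide":[-0.003,0,0],"rot":[0,0,0]}
    - {"slide":[-0.003,0,0],"rot":[0,0,0]}

```text
time: 28.75
tool_pos: [0.5433, -0.0132, 0.0626]
orientation: [-0.002, 0.721, 0.693, -0.0]
wrist_force: [-4.8, 5.8, -1.5]
grip_width: 0.0173
grasp_force: 30.0
```

```bash
python3 -c "
from h import *
step(.0,-.001,0)"
```

```text
28.75 at [0.0057 0.0355 0.0626] F loc [-5.45  5.15] -1.45 w 0.0173 -> [-0.0033 -0.0003 -0.    ] [0. 0. 0.]
```

>>> servo_tool:
  increments:
    - {"slide":[-0.001,0,0],"rot":[0,0,0]}
    - {"slide":[-0.002,-0.001,0],"rot":[0,0,0]}
    - {"slide":[-0.003,-0.001,0],"rot":[0,0,0]}
    - {"slide":[-0.004,-0.001,0],"rot":[0,0,0]}
    - {"slide":[-0.004,-0.001,0],"rot":[0,0,0]}
    - {"slide":[-0.004,-0.001,0],"rot":[0,0,0]}
    - {"slide":[-0.004,-0.001,0],"rot":[0,0,0]}
    - {"slide":[-0.004,-0.001,0],"rot":[0,0,0]}

```text
time: 29.55
tool_pos: [0.5433, -0.0135, 0.0627]
orientation: [-0.002, 0.721, 0.693, 0.001]
wrist_force: [-4.2, 8.9, -2.0]
grip_width: 0.0172
grasp_force: 30.0
```

```bash
python3 -c "
from h import *
step(.0,-.001,0)"
```

```text
29.55 at [0.0058 0.0353 0.0627] F loc [-5.27  8.36] -1.97 w 0.0172 -> [-0.0033 -0.0003 -0.    ] [0. 0. 0.]
```

Movement stopped and Fy rose 3 N above sliding friction: screw contact. Press slightly more and hold.

>>> servo_tool:
  increments:
    - {"slide":[-0.001,0,0],"rot":[0,0,0]}
    - {"slide":[-0.002,0,0],"rot":[0,0,0]}
    - {"slide":[-0.002,0,0],"rot":[0,0,0]}
    - {"slide":[-0.002,0,0],"rot":[0,0,0]}
    - {"slide":[-0.002,0,0],"rot":[0,0,0]}
    - {"slide":[-0.002,0,0],"rot":[0,0,0]}
    - {"slide":[-0.002,0,0],"rot":[0,0,0]}
    - {"slide":[-0.002,0,0],"rot":[0,0,0]}

```text
time: 30.35
tool_pos: [0.5433, -0.0136, 0.0627]
orientation: [-0.003, 0.721, 0.693, 0.001]
wrist_force: [-3.5, 10.7, -1.0]
grip_width: 0.0172
grasp_force: 30.0
```

```bash
python3 sn.py w13; python3 cm.py w13|tail -7|cut -c1-900; python3 -c "
from h import *
step(.0,-.001,0)
o,s=pickle.load(open('pics/w13.pkl','rb'));H=hsv(s);c=cam(o,s)
for r in range(360,400,6):print(r,H[r,296:346:7].tolist())
print(proj(c,wor([.006,-.0347,.035])))"
```

```text
30.35 [ 0.54327558 -0.01355301  0.06272082] [-0.00259599  0.72104057  0.69288733  0.00095116]
[([305, 143], [-0.0072, 0.1063]), ([301, 191], [-0.0076, 0.0826]), ([323, 148], [0.0017, 0.1046]), ([336, 189], [0.01, 0.085]), ([313, 196], [-0.0013, 0.0805]), ([301, 195], [-0.0075, 0.0805]), ([294, 284], [-0.0079, 0.0313]), ([302, 289], [-0.0034, 0.0287]), ([297, 377], [-0.0025, -0.0279]), ([334, 377], [0.0193, -0.0261]), ([339, 336], [0.0196, 0.0014]), ([337, 293], [0.0159, 0.028]), ([345, 278], [0.0194, 0.0372]), ([357, 162], [0.0191, 0.0993]), ([336, 170], [0.0091, 0.0945]), ([329, 165], [0.0054, 0.0967]), ([333, 149], [0.0067, 0.1046])]
fence row 60 370 [0.02   0.1457] 421 [0.0433 0.1476]
fence row 105 365 [0.0199 0.1261] 415 [0.0436 0.128 ]
fence row 150 360 [0.0199 0.1052] 408 [0.0434 0.1071]
fence row 195 355 [0.0199 0.0828] 401 [0.0432 0.0847]
fence row 240 350 [0.0198 0.0588] 395 [0.0434 0.0608]
fence row 285 346 [0.0204 0.0331] 389 [0.0437 0.035 ]
30.4 at [0.0058 0.0352 0.0627] F loc [-4.11 10.63] -0.19 w 0.0174 -> [-0.0033 -0.0003 -0.    ] [0. 0. 0.]
360 [[9, 36, 50], [15, 124, 161], [15, 121, 164], [14, 126, 101], [14, 126, 101], [13, 124, 101], [135, 3, 172], [11, 43, 48]]
366 [[9, 36, 50], [14, 123, 162], [14, 120, 164], [14, 129, 101], [13, 126, 101], [14, 129, 101], [150, 4, 142], [10, 49, 47]]
372 [[9, 37, 48], [14, 122, 163], [15, 121, 165], [13, 126, 101], [14, 129, 101], [13, 125, 100], [160, 5, 144], [11, 45, 45]]
378 [[6, 22, 59], [13, 73, 87], [13, 74, 89], [13, 74, 90], [11, 51, 70], [10, 54, 71], [0, 9, 82], [10, 26, 60]]
384 [[6, 19, 67], [0, 15, 68], [6, 18, 69], [0, 19, 68], [0, 18, 69], [0, 18, 69], [0, 18, 69], [0, 15, 69]]
390 [[8, 15, 70], [8, 15, 70], [0, 14, 71], [0, 14, 72], [6, 18, 72], [0, 14, 71], [6, 18, 72], [8, 14, 71]]
396 [[0, 10, 74], [173, 14, 75], [8, 14, 75], [0, 13, 76], [0, 14, 75], [0, 13, 76], [0, 14, 75], [0, 14, 75]]
[310.46063923 387.7292792 ]
```

Contact confirmed and held. Release.

>>> servo_tool:
  increments:
    - {"slide":[0,0,0],"rot":[0,0,0]}
    - {"slide":[0,0,0],"rot":[0,0,0]}
    - {"slide":[0,0,0],"rot":[0,0,0]}
    - {"slide":[0,0,0],"rot":[0,0,0]}
    - {"slide":[0,0,0],"rot":[0,0,0]}
    - {"slide":[0,0,0],"rot":[0,0,0]}
    - {"slide":[0,0,0],"rot":[0,0,0]}
    - {"slide":[0,0,0],"rot":[0,0,0]}
  hand: 0.6

```text
time: 31.2
tool_pos: [0.5445, -0.017, 0.063]
orientation: [0.0, 0.721, 0.693, 0.0]
wrist_force: [0.0, -0.5, -0.2]
grip_width: 0.0372
grasp_force: 0.0
```

```bash
python3 -c "
from h import *
step(.0,-.0,0.068);go([-.0435,-.0925,.13]);go([-.0435,-.0925,.035])"; python3 sn.py w14; python3 cm.py w14|tail -7|cut -c1-900
```

```text
31.2 at [0.0074 0.0319 0.063 ] F loc [ 0.07 -0.52] -0.2 w 0.0372 -> [-0.      0.     -0.2267] [0. 0. 0.]
31.2 at [0.0074 0.0319 0.063 ] F loc [ 0.07 -0.52] -0.2 w 0.0372 -> [-0.3995 -0.2028 -0.2232] [0.    0.    0.026]
31.2 at [0.0074 0.0319 0.063 ] F loc [ 0.07 -0.52] -0.2 w 0.0372 -> [-0.3995 -0.2028  0.0934] [0.    0.    0.026]
31.2 [ 0.54448326 -0.01700107  0.06303431] [1.50258452e-05 7.20990439e-01 6.92945010e-01 1.28921681e-05]
[([302, 136], [-0.0072, 0.1061]), ([285, 377], [-0.0079, -0.0323]), ([330, 377], [0.0187, -0.0301]), ([349, 191], [0.0183, 0.0811]), ([316, 194], [0.0018, 0.0783]), ([308, 171], [-0.0031, 0.0895]), ([326, 140], [0.0045, 0.1051])]
fence row 60 367 [0.0202 0.1422] 418 [0.0436 0.1441]
fence row 105 362 [0.0202 0.1226] 411 [0.0434 0.1245]
fence row 150 357 [0.0201 0.1016] 404 [0.0431 0.1035]
fence row 195 353 [0.0206 0.0793] 398 [0.0434 0.0811]
fence row 240 347 [0.02   0.0552] 392 [0.0436 0.0571]
fence row 285 342 [0.0199 0.0294] 385 [0.0433 0.0313]
```

Run:
```python
from h import *
for n in('w13','w14'):
    o,s=pickle.load(open(f'pics/{n}.pkl','rb'));c=cam(o,s);H=hsv(s)
    for y in(.095,.085,.075,.05,.02,0,-.02):
        u,v=proj(c,wor([.020,y,.035]));u=int(round(u));r=int(round(v));print(n,y,r,u-8,H[r,u-8:u+6].tolist())
```

```text
w13 0.095 171 350 [[14, 97, 161], [14, 99, 162], [14, 98, 161], [14, 98, 161], [14, 101, 162], [14, 100, 163], [13, 102, 160], [13, 68, 138], [0, 5, 169], [135, 3, 203], [140, 4, 208], [135, 2, 209], [150, 2, 209], [135, 2, 210]]
w13 0.085 191 348 [[14, 110, 162], [14, 109, 162], [14, 110, 163], [14, 110, 163], [14, 110, 163], [14, 109, 164], [14, 110, 162], [10, 41, 142], [160, 4, 176], [135, 2, 206], [135, 2, 210], [135, 2, 210], [140, 4, 211], [150, 2, 210]]
w13 0.075 210 346 [[14, 111, 163], [14, 110, 164], [14, 110, 165], [14, 109, 164], [14, 108, 165], [14, 109, 164], [14, 113, 163], [11, 38, 142], [150, 3, 179], [120, 2, 206], [135, 2, 210], [135, 2, 210], [135, 2, 210], [150, 2, 210]]
w13 0.05 256 341 [[15, 111, 166], [14, 111, 166], [15, 111, 166], [15, 109, 166], [15, 110, 167], [14, 108, 167], [14, 113, 162], [10, 25, 150], [150, 1, 182], [135, 2, 205], [135, 2, 209], [140, 4, 210], [140, 4, 210], [130, 4, 210]]
w13 0.02 307 335 [[13, 103, 89], [13, 103, 89], [14, 99, 88], [13, 96, 85], [13, 56, 64], [11, 35, 58], [17, 31, 57], [13, 31, 58], [9, 30, 59], [18, 23, 112], [22
[... 1437 characters left out ...]
]]
w14 0.02 301 332 [[14, 116, 145], [13, 106, 115], [13, 93, 93], [13, 96, 98], [14, 110, 157], [14, 110, 167], [14, 115, 162], [14, 102, 138], [5, 10, 149], [150, 3, 188], [150, 2, 205], [130, 4, 209], [135, 2, 208], [135, 2, 208]]
w14 0 332 329 [[14, 112, 166], [15, 111, 167], [15, 111, 166], [15, 111, 166], [15, 111, 167], [15, 111, 168], [14, 117, 159], [12, 66, 123], [170, 5, 162], [135, 3, 202], [135, 2, 209], [130, 4, 210], [150, 2, 209], [150, 2, 208]]
w14 -0.02 362 326 [[12, 114, 103], [13, 114, 103], [13, 114, 103], [13, 114, 103], [13, 111, 103], [13, 114, 103], [13, 110, 100], [7, 21, 110], [170, 6, 132], [150, 4, 143], [150, 4, 144], [150, 5, 144], [150, 4, 143], [150, 4, 142]]
```

Flush along the whole length after release. Rise, then over the bar.

>>> servo_tool:
  increments:
    - {"slide":[0,0,-0.08],"rot":[0,0,0]}
    - {"slide":[0,0,-0.18],"rot":[0,0,0]}
    - {"slide":[0,0,-0.223],"rot":[0,0,0.01]}
    - {"slide":[-0.13,-0.07,-0.223],"rot":[0,0,0.026]}
    - {"slide":[-0.26,-0.14,-0.223],"rot":[0,0,0.026]}
    - {"slide":[-0.38,-0.19,-0.223],"rot":[0,0,0.026]}
    - {"slide":[-0.4,-0.203,-0.223],"rot":[0,0,0.026]}
    - {"slide":[-0.4,-0.203,-0.223],"rot":[0,0,0.026]}

```text
time: 32.05
tool_pos: [0.4784, -0.1354, 0.13]
orientation: [-0.0, 0.75, 0.662, 0.0]
wrist_force: [0.2, -0.0, 0.7]
grip_width: 0.037
grasp_force: 0.0
```

```bash
python3 -c "
from h import *
go([-.043,-.0925,.033])"
python3 - <<'E'
from h import *;from workcell import *
o=get_obs();s=snapshot('wrist');c=cam(o,s);H=hsv(s);pickle.dump((o,s),open('pics/w15.pkl','wb'))
for y in(-.05,-.055):
  u,v=proj(c,wor([-.043,y,.047]));print(u,v)
  r=int(v);print(H[r,int(u)-16:int(u)+17,2].tolist())
u,v=proj(c,wor([-.043,-.0465,.047]));print(u,v,[int(q) for q in H[int(v)-14:int(v)+10,int(u),2]])
E
```

```text
32.05 at [-0.0439 -0.0935  0.13  ] F loc [0.23 0.01] 0.65 w 0.037 -> [0.0035 0.0029 0.3234] [ 0.     -0.     -0.0009]
320.616480102185 183.16649368724575
[87, 108, 112, 122, 125, 125, 124, 83, 65, 67, 67, 68, 67, 67, 68, 69, 68, 68, 68, 67, 67, 125, 154, 158, 159, 159, 160, 160, 161, 161, 161, 162, 162]
320.63044471172617 190.84471435378822
[87, 88, 87, 117, 124, 125, 125, 84, 63, 64, 63, 64, 64, 64, 65, 65, 65, 64, 64, 63, 63, 127, 158, 162, 163, 163, 164, 164, 164, 164, 166, 166, 166]
320.6066054444573 177.73706862407337 [126, 126, 125, 125, 125, 125, 125, 125, 125, 125, 125, 125, 125, 124, 95, 65, 66, 68, 68, 69, 68, 68, 68, 67]
```

>>> servo_tool:
  increments:
    - {"slide":[0.003,0.003,0.08],"rot":[0,0,0]}
    - {"slide":[0.003,0.003,0.16],"rot":[0,0,0]}
    - {"slide":[0.003,0.003,0.24],"rot":[0,0,0]}
    - {"slide":[0.003,0.003,0.3],"rot":[0,0,0]}
    - {"slide":[0.003,0.003,0.325],"rot":[0,0,0]}
    - {"slide":[0.003,0.003,0.325],"rot":[0,0,0]}
    - {"slide":[0.003,0.003,0.325],"rot":[0,0,0]}
    - {"slide":[0.003,0.003,0.325],"rot":[0,0,0]}

```text
time: 32.9
tool_pos: [0.4808, -0.1337, 0.0334]
orientation: [0.001, 0.748, 0.663, 0.0]
wrist_force: [0.1, 0.3, 0.0]
grip_width: 0.0369
grasp_force: 0.0
```

>>> servo_tool:
  increments:
    - {"slide":[0,0,0],"rot":[0,0,0]}
    - {"slide":[0,0,0],"rot":[0,0,0]}
    - {"slide":[0,0,0],"rot":[0,0,0]}
    - {"slide":[0,0,0],"rot":[0,0,0]}
    - {"slide":[0,0,0],"rot":[0,0,0]}
    - {"slide":[0,0,0],"rot":[0,0,0]}
    - {"slide":[0,0,0],"rot":[0,0,0]}
    - {"slide":[0,0,0],"rot":[0,0,0]}
  hand: 1

```text
time: 33.7
tool_pos: [0.479, -0.1336, 0.0326]
orientation: [-0.001, 0.749, 0.663, -0.001]
wrist_force: [-4.9, -0.6, 6.2]
grip_width: 0.011
grasp_force: 30.0
```

```bash
python3 arc.py 0 .8 8 -.0145
```

```text
33.7 at [-0.0435 -0.0918  0.0326] F loc [-4.74 -1.23] 6.19 w 0.011 -> [-0.0025  0.2512 -0.3251] [-0.0005  0.      0.0001]
0.1 [-0.0024  0.0029 -0.0247] [-0.0005  0.      0.0001]
0.2 [-0.0024  0.0066 -0.0494] [-0.0005  0.      0.0001]
0.3 [-0.0024  0.0128 -0.0736] [-0.0005  0.      0.0001]
0.4 [-0.0024  0.0213 -0.0971] [-0.0005  0.      0.0001]
0.5 [-0.0025  0.0321 -0.1196] [-0.0005  0.      0.0001]
0.6 [-0.0025  0.0452 -0.1409] [-0.0005  0.      0.0001]
0.7 [-0.0025  0.0603 -0.1609] [-0.0005  0.      0.0001]
0.8 [-0.0025  0.0773 -0.1792] [-0.0005  0.      0.0001]
```

>>> servo_tool:
  increments:
    - {"slide":[0,-0.002,-0.025],"rot":[0,0,0]}
    - {"slide":[0,0.002,-0.049],"rot":[0,0,0]}
    - {"slide":[0,0.009,-0.073],"rot":[0,0,0]}
    - {"slide":[0,0.017,-0.097],"rot":[0,0,0]}
    - {"slide":[0,0.028,-0.119],"rot":[0,0,0]}
    - {"slide":[0,0.041,-0.141],"rot":[0,0,0]}
    - {"slide":[0,0.056,-0.161],"rot":[0,0,0]}
    - {"slide":[0,0.073,-0.179],"rot":[0,0,0]}

```text
time: 34.5
tool_pos: [0.4976, -0.1358, 0.0862]
orientation: [-0.003, 0.748, 0.663, -0.003]
wrist_force: [-15.4, -3.7, 3.3]
grip_width: 0.0113
grasp_force: 30.0
```

```bash
python3 arc.py .8 1.6 8 -.0145
```

```text
34.5 at [-0.0248 -0.0917  0.0862] F loc [-14.8   -5.56] 3.32 w 0.0113 -> [-0.003   0.1879 -0.1477] [-0.0028 -0.      0.0003]
0.9 [-0.0028  0.0337 -0.0172] [-0.0028 -0.      0.0003]
1.0 [-0.0029  0.0539 -0.0319] [-0.0028 -0.      0.0003]
1.1 [-0.0029  0.0754 -0.0445] [-0.0028 -0.      0.0003]
1.2 [-0.0029  0.0981 -0.0549] [-0.0028 -0.      0.0003]
1.3 [-0.0029  0.1218 -0.063 ] [-0.0028 -0.      0.0003]
1.4 [-0.003   0.1461 -0.0687] [-0.0028 -0.      0.0003]
1.5 [-0.003   0.1709 -0.0719] [-0.0028 -0.      0.0003]
1.6 [-0.003   0.1959 -0.0726] [-0.0028 -0.      0.0003]
```

>>> servo_tool:
  increments:
    - {"slide":[0,0.022,-0.018],"rot":[0,0,0]}
    - {"slide":[0,0.042,-0.033],"rot":[0,0,0]}
    - {"slide":[0,0.064,-0.046],"rot":[0,0,0]}
    - {"slide":[0,0.086,-0.057],"rot":[0,0,0]}
    - {"slide":[0,0.11,-0.066],"rot":[0,0,0]}
    - {"slide":[0,0.134,-0.072],"rot":[0,0,0]}
    - {"slide":[0,0.159,-0.076],"rot":[0,0,0]}
    - {"slide":[0,0.184,-0.077],"rot":[0,0,0]}

```text
time: 35.3
tool_pos: [0.556, -0.1432, 0.1112]
orientation: [0.0, 0.749, 0.663, -0.001]
wrist_force: [-6.1, -2.2, 6.9]
grip_width: 0.0109
grasp_force: 30.0
```

```bash
python3 arc.py 1.5 1.6 1 -.0145; python3 sn.py w16
python3 - <<'E'
from h import *
o,s=pickle.load(open('pics/w16.pkl','rb'));c=cam(o,s);H=hsv(s)
for th in(1.4,1.5,1.6,1.7):
  print(th,proj(c,wor([.032-.075*np.cos(th),-.0465,.047+.075*np.sin(th)])).round(0),proj(c,wor([.032-.026*np.cos(th)-.022*np.sin(th),-.0347,.047+.026*np.sin(th)-.022*np.cos(th)])).round(0))
m=cv2.inRange(H,(12,90,60),(30,255,255));m[300:]=0
n,l,st,ce=cv2.connectedComponentsWithStats(m);print(st[1:][st[1:,4]>40].tolist())
E
```

```text
35.3 at [ 0.0341 -0.092   0.1112] F loc [-5.79 -2.88] 6.89 w 0.0109 -> [-0.0019 -0.0071 -0.0627] [-0.0002  0.0003  0.0001]
1.6 [-0.0018  0.0003  0.0124] [-0.0002  0.0003  0.0001]
35.3 [ 0.55602686 -0.14320862  0.11118893] [ 7.05476445e-05  7.48560595e-01  6.63066167e-01 -5.37912189e-04]
1.4 [284. 213.] [267. 169.]
1.5 [301. 214.] [271. 170.]
1.6 [320. 214.] [275. 170.]
1.7 [338. 214.] [280. 171.]
[[237, 0, 59, 162, 7825], [350, 0, 40, 22, 790], [266, 169, 19, 27, 463], [264, 230, 28, 40, 653]]
```

Leaf at ≈1.6 rad. Release, then retreat upward.

>>> servo_tool:
  increments:
    - {"slide":[0,0,0],"rot":[0,0,0]}
    - {"slide":[0,0,0],"rot":[0,0,0]}
    - {"slide":[0,0,0],"rot":[0,0,0]}
    - {"slide":[0,0,0],"rot":[0,0,0]}
    - {"slide":[0,0,0],"rot":[0,0,0]}
    - {"slide":[0,0,0],"rot":[0,0,0]}
    - {"slide":[0,0,0],"rot":[0,0,0]}
    - {"slide":[0,0,0],"rot":[0,0,0]}
  hand: 0.5

```text
time: 36.15
tool_pos: [0.5564, -0.143, 0.1092]
orientation: [-0.0, 0.749, 0.663, 0.0]
wrist_force: [-0.4, -0.2, -0.2]
grip_width: 0.0465
grasp_force: 0.0
```

>>> servo_tool:
  increments:
    - {"slide":[0,0,-0.05],"rot":[0,0,0]}
    - {"slide":[0,0,-0.12],"rot":[0,0,0]}
    - {"slide":[0,0,-0.2],"rot":[0,0,0]}
    - {"slide":[0,0,-0.28],"rot":[0,0,0]}
    - {"slide":[0,0,-0.33],"rot":[0,0,0]}
    - {"slide":[0,0,-0.35],"rot":[0,0,0]}
    - {"slide":[0,0,-0.35],"rot":[0,0,0]}
    - {"slide":[0,0,-0.35],"rot":[0,0,0]}

```text
time: 36.95
tool_pos: [0.5559, -0.1428, 0.2133]
orientation: [-0.001, 0.749, 0.663, -0.0]
wrist_force: [0.1, -0.6, -0.7]
grip_width: 0.0465
grasp_force: 0.0
```

```bash
python3 sn.py w17; python3 cm.py w17
python3 - <<'E'
from h import *
o,s=pickle.load(open('pics/w17.pkl','rb'));c=cam(o,s);H=hsv(s);print(o['grip_width'],o['wrist_force'])
for th in(1.3,1.4,1.5,1.6,1.7):
  print(th,[proj(c,wor([.032-.075*np.cos(th),y,.047+.075*np.sin(th)])).round(0) for y in(-.08,-.1)])
u,v=proj(c,wor([.032,-.08,.122]));print(H[int(v),int(u)-40:int(u)+40,2].tolist())
for y in(.09,.06,.02,-.0,-.025):
    u,v=proj(c,wor([.020,y,.035]));u=int(round(u));r=int(round(v));print(y,r,H[r,u-6:u+5,:2].tolist())
E
```

```text
36.95 [ 0.55589585 -0.1427964   0.21329444] [-6.75955447e-04  7.48662928e-01  6.62950429e-01 -3.02038704e-04]
525.0
[([284, 170], [0.0023, -0.0512]), ([284, 194], [0.0017, -0.0727]), ([296, 193], [0.0125, -0.0717]), ([302, 182], [0.0181, -0.0618]), ([304, 194], [0.0197, -0.0726]), ([313, 194], [0.0278, -0.0726]), ([306, 177], [0.0217, -0.0574]), ([309, 173], [0.0244, -0.0538])]
1278.5
[([344, 0], [0.0529, 0.0808]), ([342, 50], [0.0519, 0.0453]), ([363, 51], [0.069, 0.0445]), ([367, 47], [0.0721, 0.0475]), ([370, 0], [0.0732, 0.0808])]
4844.5
[([266, 0], [-0.0083, 0.0808]), ([272, 149], [-0.0077, -0.0331]), ([302, 149], [0.0184, -0.0331]), ([301, 0], [0.0192, 0.0808])]
fence row 60 303 [0.0202 0.0378] 332 [0.0439 0.0379]
fence row 105 303 [0.0198 0.0031] 331 [0.0434 0.0031]
fence row 150 305 [ 0.021  -0.0339] 323 [ 0.0367 -0.0339]
fence row 195 301 [ 0.017  -0.0736] 343 [ 0.0549 -0.0735]
fence row 240 305 [ 0.0201 -0.1161] 313 [ 0.0276 -0.1161]
fence row 285 306 [ 0.0206 -0.1618] 330 [ 0.0439 -0.1618]
0.04654097935470925 [ 0.08027478 -0.57867062 -0.73774512]
1.3 [array([288., 226.]), 
[... 514 characters left out ...]
 144, 144, 145, 143, 143, 142, 142, 142, 143, 143, 144, 144, 144, 144]
0.09 -13 [[19, 112], [19, 112], [19, 112], [19, 112], [19, 114], [19, 114], [19, 111], [19, 112], [19, 111], [19, 111], [19, 111]]
0.06 30 [[15, 113], [15, 112], [15, 112], [15, 112], [14, 110], [14, 117], [10, 37], [150, 3], [135, 2], [135, 2], [135, 2]]
0.02 84 [[15, 112], [15, 112], [14, 111], [15, 112], [15, 112], [13, 111], [0, 6], [135, 2], [130, 4], [135, 2], [130, 4]]
-0.0 109 [[14, 98], [14, 98], [15, 112], [15, 113], [15, 113], [14, 115], [12, 34], [150, 2], [130, 4], [135, 2], [135, 3]]
-0.025 139 [[14, 100], [15, 102], [15, 102], [14, 100], [14, 100], [14, 51], [165, 4], [150, 2], [135, 3], [135, 3], [135, 3]]
```

```bash
python3 -c "
from workcell import *
print(job_done())"
```

```text
the job is handed in; nothing more can be done
None
```

The job is handed in, at about 37 s of the 72 s allowed: the casting lies flush on the fence where the screw gauged it (about 5 N estimated press, held 0.8 s), and the leaf stands at about 1.63 rad. That the leaf was fully home rests on the 29 N reaction I felt when pressing it down, and I did not re-check the other bench items at the end.

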